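Gauge a sprung knife dock and its spring gauge

ROBOT

A 6-joint arm with a two-finger parallel gripper is mounted at the origin on a cart in front of the work surface, level with it; the furniture and walls round the work are solid. World frame = base frame: x ahead of the robot, y to its left, z up, the work surface at z = 0. Lengths are in m, angles in rad, forces in N, time in s.
With the tool pointing down it reaches from about 0.375 to 0.9 m from the base axis. Payload 3.1 kg.
Tool frame: the origin (TCP) lies between the finger pads; the fingertips stand 25 mm ahead of it and the grasp point (between the pads) lies 6 mm ahead of it; x points along the fingers, y is the direction in which the jaws open and shut, and the axes are right-handed (so a half turn about x gives the same grasp; the last joint's range is limited). The gripper opens to 85 mm and grips with 20 to 120 N. Pads are 22 mm wide; open, the fingers measure 114 mm over their backs; the gripper's body (76 mm by 85 mm) begins 54 mm behind the grasp point. The pads swing forward as they close: fully open they stand 13 mm farther back than shut.
Start: joints at [1.101, 0.527, 1.433, -0, 1.181, -0.178], TCP at [0.18, 0.599, 0.234] pointing down, gripper open.
Joint ranges: [-3.08, 3.08], [-0.75, 2.2], [0.22, 2.44], [-1.43, 4.57], [0, 2.65], [-2.85, 2.85]. Speed limits (rad/s): [2.79, 2.79, 3.14, 3.14, 3.14, 3.14].

INTERFACE

Orientations are given as a unit quaternion [x, y, z, w].
In Python, from station import manip, viewer, workorder gives the robot as it stands.
- The arm moves only by the shell command python3 -m crank 'ROWS' [FORCE]. ROWS is JSON, one flat list of numbers, 5 for each row, row after row: the opening, from 0 (shut) to 1 (fully open), then the shift along the world's x, y, z in mm, then the turn about the world's z in rad. A call has 1 to 10 rows; each row is the pose to reach, as a shift and turn from the pose commanded when the call began; what a row does not reach only later rows make up. A row lasts 1/8 s, in which the tool goes at most 62.5 mm and 10.7 degrees, less where a joint would pass 70% of its speed; a pose out of reach is approached as far as the arm can. A call with a gripper value outside its range is refused whole. The fingers move at their own pace and stop on an object; FORCE is the grip in N (left out, the last holds). Time passes only in rows, so rows that repeat a pose let the fingers close. It gives the time, the measured TCP pose, the force and the opening at its end, in the units of the state.
- manip.sense(): the state, without advancing time (a new reading comes with each control period).
- viewer.snapshot(name): name is "side" or "top"; returns a dict with "img" (400x640x3 uint8, red, green, blue), "range_z" (400x640 float32, m along the optical axis (not along the pixel's ray), 0 where there is no reading), "fx", "fy", "cx", "cy" (pixels), "k1" (the pictures are not rectified: a ray, as slopes to the right and down, at radius r is drawn at 1 + k1 r^2 times it, then the intrinsics apply), "origin" and "attitude" of the camera in the world. Camera axes: x right, y down, z forward; pixel columns grow to the right and rows downward; lengths in m; the calibration is good to about 2 mm. A picture is of the moment at which its call begins.
- workorder.sign_off(): hands the job in, once; it reports no verdict.
The state is a dict: "t": time; "q": joint angles; "qd": joint speeds; "tau": joint torques, N m; "tcp_pos": TCP position; "tool_rot": TCP orientation; "force": force on the tool from outside, world axes, zero at the start; "ft_torque": the same for the moment, N m; "finger_gap": opening from 0.0 (shut) to 1.0 (fully open).
Only numpy, scipy, OpenCV 4.12 (cv2) and the standard library are available. Lean on these libraries where they do the work, as an engineer would, in place of code of your own. Each camera call takes 0.05 s, during which the arm holds its last target.

TASK

Check the knife dock before it goes into use: slide every test blade from the chopping board fully home into the one sprung slot where it drags lightly (not blocked, not loose) and let go of it. With all the blades in, pull the black tab of the dock's spring gauge out to the 40 mm mark, hold it there for three seconds and bring it fully home again. Then draw the blades out and stand them back on the chopping board, leaving the mug, the salt shaker and the honey jar alone.

Things in the scene. Friction and masses are not known exactly. Their poses are not given: they have to be found in the camera images.
- blade_thin: test blade, may be absent: dark wooden handle 80 x 28 mm (x, y), 46 mm high, on a dark steel foot 80 x 60 x 6 mm; from its front end, mid-width, a steel blade 6 mm thick, 28 mm high (12 to 40 mm above the underside) projects 85 mm. Origin: centre of the foot's underside; x along the blade (handle's front at 40 mm, blade's tip at 125 mm), z up. 0.07 to 0.14 kg
- blade_medium: test blade, may be absent: dark wooden handle 80 x 28 mm (x, y), 46 mm high, on a dark steel foot 80 x 60 x 6 mm; from its front end, mid-width, a steel blade 10 mm thick, 28 mm high (12 to 40 mm above the underside) projects 85 mm. Origin: centre of the foot's underside; x along the blade (handle's front at 40 mm, blade's tip at 125 mm), z up. 0.07 to 0.14 kg
- blade_thick: test blade, may be absent: dark wooden handle 80 x 28 mm (x, y), 46 mm high, on a dark steel foot 80 x 60 x 6 mm; from its front end, mid-width, a steel blade 14 mm thick, 28 mm high (12 to 40 mm above the underside) projects 85 mm. Origin: centre of the foot's underside; x along the blade (handle's front at 40 mm, blade's tip at 125 mm), z up. 0.07 to 0.14 kg
- dock: wooden knife dock, fixed, 330 x 102 mm (y, x), back wall 70 mm high, cheeks 60 mm. Origin: on the worktop under the centre of its front face; x into the slots, y to its left. Base plate 6 mm thick. Three slots 80 mm apart, 86 mm deep, open in front and on top. Blade fully home: handle's front end flush with the dock's front face, at most 12 mm short
- slot_left (a point): mouth of the dock's left slot: on the front face's plane, 30 mm above the worktop, at the face of the slot's fixed (right-hand) cheek. A blade goes in along the dock's +x with its right face up to 1 mm left of this point. A blade drags (about 3 to 8 N) in the slot 2 mm narrower than itself, is stopped in the mouth of a narrower slot, is loose in a wider one
- slot_mid (a point): mouth of the dock's middle slot: on the front face's plane, 30 mm above the worktop, at the face of the slot's fixed (right-hand) cheek. A blade goes in along the dock's +x with its right face up to 1 mm left of this point. The left cheek of each slot is sprung and yields at most 4 mm; both flare out by 5 mm over the first 20 mm
- slot_right (a point): mouth of the dock's right slot: on the front face's plane, 30 mm above the worktop, at the face of the slot's fixed (right-hand) cheek. A blade goes in along the dock's +x with its right face up to 1 mm left of this point. Sprung cheeks rest 4, 8 and 12 mm from the fixed ones; which slot is which changes from start to start
- gauge_tab (a point): centre of the black tab of the spring gauge at the dock's right end, 36 mm above the worktop; the tab is 30 mm long (x), 14 mm wide (y) and reaches from 14 to 54 mm above the worktop, and stands 15 mm in front of the dock's face when home. It is pulled straight out along the dock's -x.
- gauge (a joint): how far the gauge's bar is pulled out, m: 0 home, 0.060 end; a spring draws it home, about 2 N at 0 and 8 N at 0.040. The bar has notches at 10, 20 and 30 mm; at 40 mm the brass collar's front edge comes level with the mouth of the sleeve.
- board: wooden chopping board, fixed, 200 x 260 mm (x, y), 21 mm thick; origin: centre of its underside on the worktop. The blades start on it and go back anywhere on it, handle fully on it.
- mug: white mug, 78 mm wide, 97 mm high, bystander; origin: centre of the underside
- salt: salt shaker, 44 mm wide, 90 mm high, bystander; origin: centre of the underside
- honey: honey jar, 62 mm wide, 99 mm high, bystander; origin: centre of the underside

How it is judged:
By the outcome, as a careful person would: the job done as asked, in the order asked, and still so for the second after the job is handed in, with the robot touching nothing.
Of blade_thin, blade_medium, blade_thick only 2 to 3 are there at a start; the rules pass over those that are not, and their reading is None.
At some moment in a run one of blade_thin, blade_medium, blade_thick may be knocked a few centimetres aside while the robot is not near it.
Once in a run the grip may slacken for a moment while it holds something.
It also fails if it takes over 210 s, if anything falls off the work surface, if the arm or the gripper's body presses on something with over 40 N, if the wrist force passes 120 N, or if a joint passes its speed limit or range.

## Working session

There is one attempt and no reset: what is moved stays moved. The work goes in short steps, Python scripts to look and compute and a shell command to move; the robot and the scene stay as the last step left them, time stands still between calls to the robot, and variables do not carry over. Pictures are saved under pics/ and viewed, and the job is handed in when it is done.

```bash
ls; mkdir -p pics; cat > h.py <<'E'
import numpy as np, cv2
from station import manip, viewer, workorder
from scipy.spatial.transform import Rotation as R
def snap(n,f):
    s=viewer.snapshot(n); cv2.imwrite('pics/'+f,cv2.cvtColor(s['img'],cv2.COLOR_RGB2BGR)); return s
def rot(s):
    a=np.array(s['attitude'],float)
    return a if a.shape==(3,3) else R.from_quat(a).as_matrix()
def ray(s,u,v):
    K=np.array([[s['fx'],0,s['cx']],[0,s['fy'],s['cy']],[0,0,1]],float)
    p=cv2.undistortPoints(np.array([[[u,v]]],float),K,np.array([s['k1'],0,0,0],float))[0,0]
    return np.array(s['origin'],float),rot(s)@np.array([p[0],p[1],1.0])
def onz(s,u,v,z):
    o,d=ray(s,u,v); return o+d*(z-o[2])/d[2]
def pt(s,u,v):
    o,d=ray(s,u,v); return o+d*float(s['range_z'][int(v),int(u)])
def proj(s,P):
    P=rot(s).T@(np.array(P,float)-s['origin']);x,y=P[:2]/P[2];k=1+s['k1']*(x*x+y*y)
    return np.array([s['fx']*x*k+s['cx'],s['fy']*y*k+s['cy']])
E
python3 - <<'E'
from h import *
print(manip.sense())
for n in('top','side'):
    s=snap(n,n+'0.png'); print({k:s[k] for k in s if k not in('img','range_z')})
E
```

```text
pics
{'t': 0.0, 'q': array([ 1.10049984e+00,  5.28467653e-01,  1.43392513e+00, -2.52766045e-05,
        1.18140110e+00, -1.78488813e-01]), 'qd': array([ 0.00227507,  0.00114103, -0.0002952 ,  0.00029282, -0.00108055,
        0.00035746]), 'tau': array([ 2.76934916e-04, -4.42356241e+01, -1.78024632e+01, -1.28027186e-04,
        8.33681028e-03, -3.52123280e-06]), 'tcp_pos': array([0.17944081, 0.59793093, 0.23312545]), 'tool_rot': array([ 0.10206021,  0.699834  , -0.1035408 ,  0.69935355]), 'force': array([0.79358941, 0.14752004, 0.34707863]), 'ft_torque': array([ 0.01815536,  0.00315643, -0.00568511]), 'finger_gap': 0.9994744712527476}
{'fx': 424.1455296490614, 'fy': 424.1455296490614, 'cx': 322.6323107269138, 'cy': 196.8056506376777, 'k1': -0.0443548487598704, 'origin': array([ 0.21270748, -0.00329944,  1.44263666]), 'attitude': array([ 0.71317032, -0.69344508,  0.07174675, -0.07331041])}
{'fx': 447.06509437838247, 'fy': 447.06509437838247, 'cx': 319.0705563813545, 'cy': 205.22083346756799, 'k1': -0.06468448127025007, 'origin': array([ 0.31705177, -1.22404623,  0.81731638]), 'attitude': array([ 0.87287747, -0.07793406,  0.0337464 , -0.48049181])}
```

View pics/top0.png

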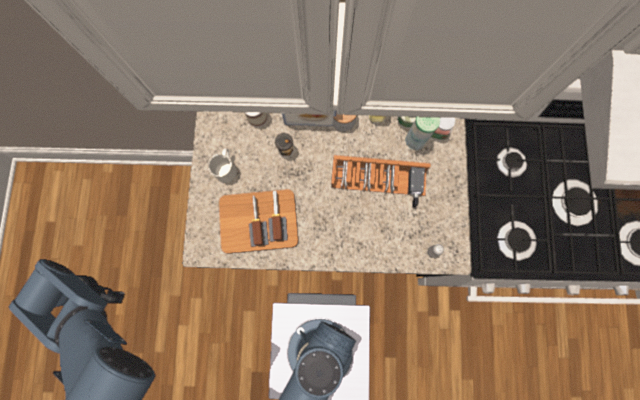

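View pics/side0.png

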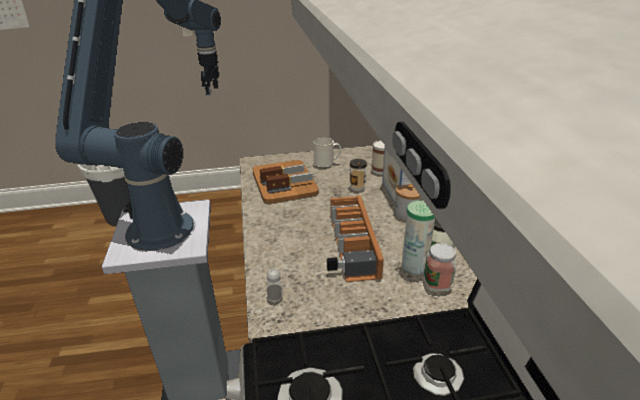

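The top view shows two blades on the board (handles near px (257,233) and (278,228)), dock at (380,176), gauge tab at (415,201). The mug is at (221,166), honey jar at (285,143), salt at (437,251). I'll zoom in next.

```bash
python3 - <<'E'
from h import *
s=viewer.snapshot('top')
b=cv2.cvtColor(s['img'],cv2.COLOR_RGB2BGR)
cv2.imwrite('pics/top_board.png',cv2.resize(b[180:260,210:310],None,fx=7,fy=7,interpolation=cv2.INTER_CUBIC))
cv2.imwrite('pics/top_dock.png',cv2.resize(b[145:215,325:440],None,fx=6.9,fy=6.9,interpolation=cv2.INTER_CUBIC))
s=viewer.snapshot('side')
b=cv2.cvtColor(s['img'],cv2.COLOR_RGB2BGR)
cv2.imwrite('pics/side_all.png',cv2.resize(b[140:300,240:400],None,fx=3.7,fy=3.7,interpolation=cv2.INTER_CUBIC))
E
```

```text
(no output)
```

View pics/top_board.png

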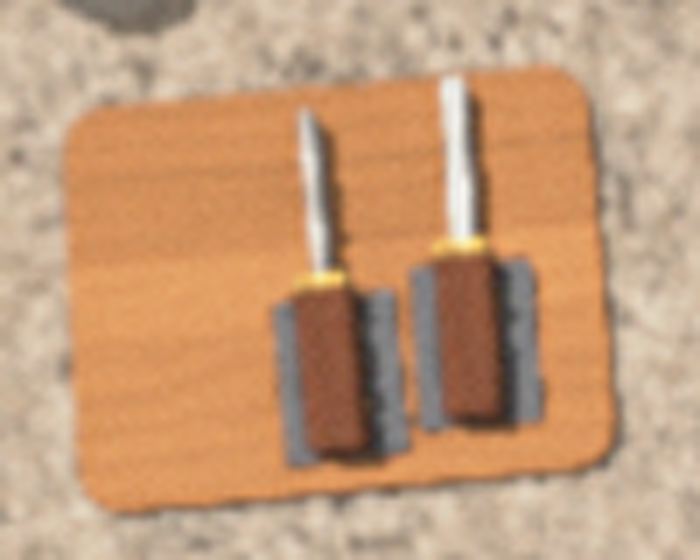

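View pics/top_dock.png

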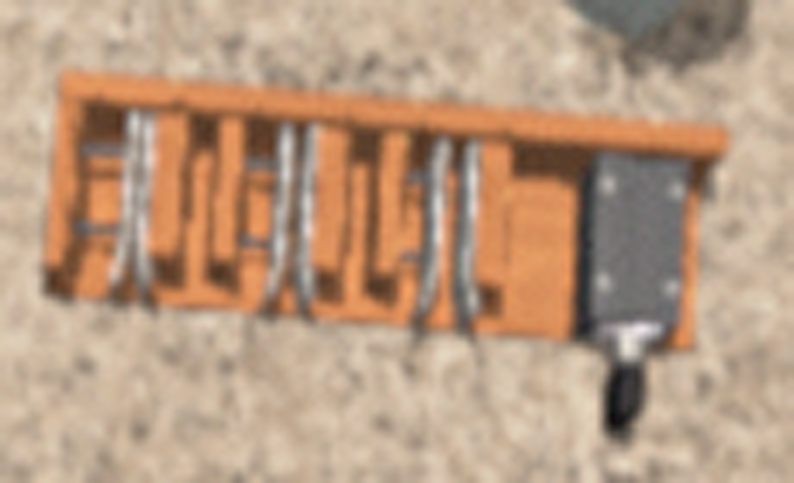

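View pics/side_all.png

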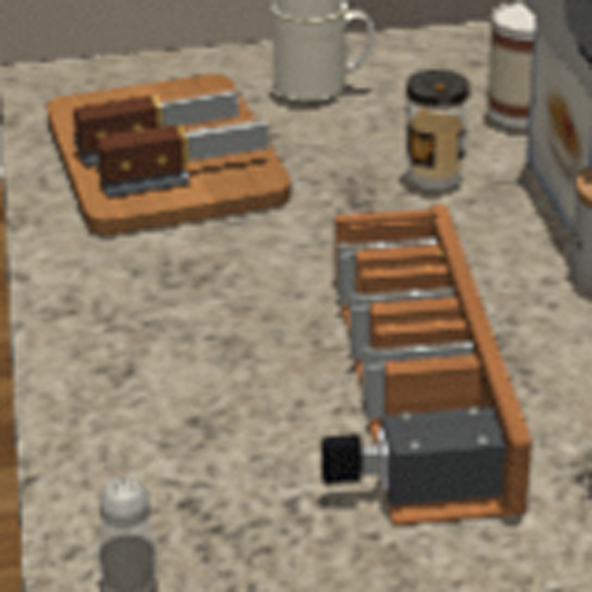

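```bash
python3 - <<'E'
from h import *
s=viewer.snapshot('top')
f=6.9
def z(u,v,h): # zoomed dock px (pixel-centre corrected)
    return onz(s,325+(u+.5)/f-.5,145+(v+.5)/f-.5,h)
a=z(62,72,.07);b=z(730,130,.07)
print('back top',a,b,np.linalg.norm(b-a))
y=b-a; y=-y/np.linalg.norm(y); x=np.array([y[1],-y[0],0]); yaw=np.arctan2(x[1],x[0]);print('yaw',yaw)
mid=(a+b)/2; O=mid-x*.102; print('origin',O)
def loc(P): d=P-O; return (d@x*1e3).round(1),(d@y*1e3).round(1)
for n,p in dict(L1=(135,112,.06),L2=(149,112,.06),Lm1=(121,280,.06),Lm2=(145,290,.06),M1=(290,130,.06),M2=(308,130,.06),R1=(441,145,.06),R2=(470,145,.06),R1f=(428,305,.06),R2f=(465,310,.06),tab=(625,397,.054),tabtip=(620,435,.054),tabb=(628,365,.054),fl=(45,292,.06),flb=(45,292,.006),frb=(692,348,.006)).items(): 
    P=z(*p);print(n,P.round(4),loc(P))
# board features
f=7
def w(u,v,h): return onz(s,210+(u+.5)/f-.5,180+(v+.5)/f-.5,h)
for n,p in dict(c1=(65,100,.021),c2=(590,70,.021),c3=(615,470,.021),c4=(90,512,.021),Atip=(308,110,.061),Abase=(322,272,.061),Ahr=(338,455,.067),Btip=(453,78,.061),Bbase=(463,240,.061),Bhr=(475,418,.067),Brass_A=(322,283,.06)).items(): print(n,w(*p).round(4))
# thickness by profile
g=s['img'].astype(float)
cv2.imwrite('pics/tmp.png',s['img'])
for r in (200,204,208,211):print('A',r,g[r,248:264].mean(1).astype(int), 'sat',(g[r,248:264,0]-g[r,248:264,2]).astype(int))
for r in (195,200,204,208):print('B',r,g[r,268:286].mean(1).astype(int),'sat',(g[r,268:286,0]-g[r,268:286,2]).astype(int))
E
```

```text
back top [ 0.64391627 -0.02904958  0.07      ] [ 0.62395872 -0.35617302  0.07      ] 0.32773167315118223
yaw -0.06093370212467735
origin [ 0.53212679 -0.18639991  0.07      ]
L1 [ 0.6276 -0.0656  0.06  ] (np.float64(87.9), np.float64(126.4))
L2 [ 0.6278 -0.0724  0.06  ] (np.float64(88.5), np.float64(119.6))
Lm1 [ 0.5425 -0.0602  0.06  ] (np.float64(2.7), np.float64(126.6))
Lm2 [ 0.5379 -0.072   0.06  ] (np.float64(-1.2), np.float64(114.6))
M1 [ 0.6206 -0.1418  0.06  ] (np.float64(85.6), np.float64(49.9))
M2 [ 0.6208 -0.1507  0.06  ] (np.float64(86.3), np.float64(41.0))
R1 [ 0.6151 -0.2161  0.06  ] (np.float64(84.6), np.float64(-24.6))
R2 [ 0.6155 -0.2303  0.06  ] (np.float64(85.9), np.float64(-38.8))
R1f [ 0.5343 -0.2094  0.06  ] (np.float64(3.6), np.float64(-22.8))
R2f [ 0.5323 -0.2274  0.06  ] (np.float64(2.7), np.float64(-40.9))
tab [ 0.4927 -0.3058  0.054 ] (np.float64(-32.1), np.float64(-121.6))
tabtip [ 0.4739 -0.3031  0.054 ] (np.float64(-51.0), np.float64(-120.0))
tabb [ 0.5086 -0.3075  0.054 ] (np.float64(-16.1), np.float64(-122.4))
fl [ 0.5355 -0.0235  0.06  ] (np.float64(-
[... 962 characters left out ...]
at [117 118 117 122 125  91  28  12  12  42  75 111 121 117 118 116]
B 195 [150 152 149 148 165 203 230 227 151  86  92 135 147 150 149 144 149 151] sat [123 121 123 125  98  42   9   8  12  38  81 113 117 120 119 122 122 120]
B 200 [149 148 148 149 146 168 222 225 160  92  91 130 141 142 141 143 144 141] sat [125 124 120 124 117  66  14   9   9  28  74 112 120 115 113 115 116 114]
B 204 [147 149 151 147 142 164 224 231 196 125  88 115 143 151 150 149 149 149] sat [120 122 121 123 123  72  14   5  15  18  51  96 118 125 124 121 121 124]
B 208 [144 146 148 143 142 170 226 237 233 157  88  94 137 155 154 150 148 149] sat [118 118 121 119 124  86  15   5   8  15  41  82 113 122 120 120 123 123]
```

```bash
python3 - <<'E'
from h import *
s=viewer.snapshot('side')
b=cv2.cvtColor(s['img'],cv2.COLOR_RGB2BGR)
cv2.imwrite('pics/side_dock.png',cv2.resize(b[190:285,315:390],None,fx=6.3,fy=6.3,interpolation=cv2.INTER_CUBIC))
cv2.imwrite('pics/side_board.png',cv2.resize(b[155:205,245:325],None,fx=9.5,fy=9.5,interpolation=cv2.INTER_CUBIC))
t=viewer.snapshot('top')
for u,v in((380,159),(340,156),(425,165),(412,180),(415,201),(257,235),(278,230),(230,220),(350,210),(415,205)):print((u,v),pt(t,u,v).round(4))
m=manip.sense();Rm=R.from_quat(m['tool_rot']).as_matrix();print(Rm.round(3))
E
```

```text
(380, 159) [ 0.634  -0.1858  0.0714]
(340, 156) [ 0.64   -0.0507  0.0734]
(425, 165) [ 0.6162 -0.3365  0.0755]
(412, 180) [ 0.5699 -0.2975  0.0487]
(415, 201) [ 0.4967 -0.3057  0.0526]
(257, 235) [0.3666 0.2142 0.0649]
(278, 230) [0.3847 0.1462 0.0672]
(230, 220) [0.4209 0.3177 0.0131]
(350, 210) [ 0.4697 -0.0917 -0.001 ]
(415, 205) [ 0.4842 -0.3067  0.0469]
[[-0.     0.288  0.958]
 [-0.     0.958 -0.288]
 [-1.    -0.    -0.   ]]
```

View pics/side_dock.png

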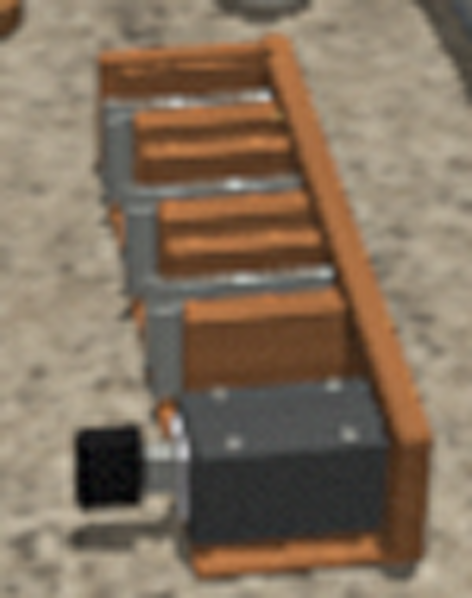

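View pics/side_board.png

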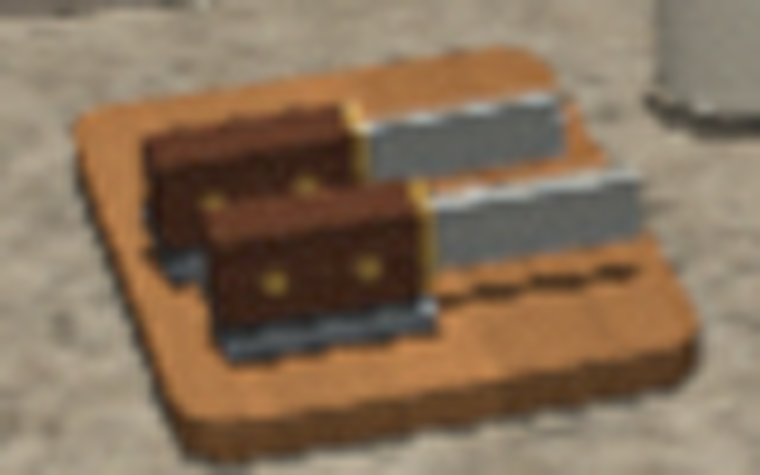

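```bash
python3 - <<'E'
from h import *
s=viewer.snapshot('side')
f=6.3
O=np.array([.53213,-.1864,0]);yaw=-.0605;x=np.array([np.cos(yaw),np.sin(yaw),0]);y=np.array([-x[1],x[0],0])
def z(u,v,h): 
    P=onz(s,315+(u+.5)/f-.5,190+(v+.5)/f-.5,h);d=P-O;return P.round(4),(d@x*1e3).round(1),(d@y*1e3).round(1)
for n,p in dict(frb=(197,577,0),backtopR=(430,438,.07),backtopRin=(398,440,.07),backtopL=(287,38,.07),brb=(412,572,0),tabTLf=(78,432,.054),tabTRf=(136,428,.054),tabBL=(80,508,.014),fixedRtopfront=(152,300,.06),R2=(170,300,.06),cheekLtop=(104,55,.06),M=(128,210,.06),L=(105,110,.06)).items(): print(n,*z(*p))
f=9.5
def w(u,v,h): return onz(s,245+(u+.5)/f-.5,155+(v+.5)/f-.5,h).round(4)
for n,p in dict(Bfoot_fr=(437,330,.021),Bfoot_rr=(228,360,.021),Btip_top=(640,178,.061),Bh_fr=(428,205,.067),Bh_rr=(212,235,.067),Bh_rl=(207,205,.067),Bh_fl=(412,182,.067),Atip=(560,97,.061),Ah_rl=(145,145,.067),Ah_rr=(152,165,.067),Ah_fl=(345,105,.067)).items(): print(n,w(*p))
E
```

```text
frb [ 0.5276 -0.3428 -0.    ] 4.9 -156.4
backtopR [ 0.6231 -0.3534  0.07  ] 100.9 -161.1
backtopRin [ 0.6097 -0.3521  0.07  ] 87.4 -160.7
backtopL [ 0.6432 -0.0305  0.07  ] 101.4 162.4
brb [ 0.6185 -0.3571  0.    ] 96.6 -165.1
tabTLf [ 0.4837 -0.3024  0.054 ] -41.3 -118.7
tabTRf [ 0.5085 -0.3045  0.054 ] -16.4 -119.3
tabBL [ 0.4838 -0.3053  0.014 ] -41.0 -121.6
fixedRtopfront [ 0.5323 -0.2239  0.06  ] 2.4 -37.5
R2 [ 0.5402 -0.2255  0.06  ] 10.5 -38.5
cheekLtop [ 0.5513 -0.0126  0.06  ] 8.7 174.6
M [ 0.5358 -0.1521  0.06  ] 1.5 34.5
L [ 0.5418 -0.0641  0.06  ] 2.3 122.6
Bfoot_fr [0.4347 0.1372 0.021 ]
Bfoot_rr [0.3566 0.1306 0.021 ]
Btip_top [0.5166 0.1661 0.061 ]
Bh_fr [0.4352 0.1499 0.067 ]
Bh_rr [0.3551 0.143  0.067 ]
Bh_rl [0.3549 0.1662 0.067 ]
Bh_fl [0.4313 0.1688 0.067 ]
Atip [0.4964 0.2377 0.061 ]
Ah_rl [0.335  0.2185 0.067 ]
Ah_rr [0.3367 0.2018 0.067 ]
Ah_fl [0.4128 0.236  0.067 ]
```

B is roughly at (0.3945, 0.1513) with yaw 0.12, and A at (0.375, 0.216) with yaw 0.16. The blade thicknesses are ambiguous in the pixels, so I'll gauge them with the jaws, starting with blade B.

```bash
python3 -m crank '[0.45,50,-73,0,0.14, 0.45,100,-146,0,0.28, 0.45,150,-219,0,0.412, 0.45,200,-292,-20,0.412, 0.45,250,-365,-60,0.412, 0.45,299,-437,-90,0.412, 0.45,299,-437,-120,0.412, 0.45,299,-437,-120,0.412]' 20; python3 - <<'E'
from h import *
snap('top','t1.png');s=snap('side','s1.png')
b=cv2.imread('pics/s1.png');cv2.imwrite('pics/s1z.png',cv2.resize(b[90:210,200:360],None,fx=4.5,fy=4.5))
m=manip.sense();print(m['tcp_pos'],R.from_quat(m['tool_rot']).as_matrix()[:,1])
E
```

```text
t: 1.4
tcp_pos: [0.4535, 0.1993, 0.137]
tool_rot: [-0.042, 0.705, 0.043, 0.707]
force: [0.7, 0.8, -0.9]
finger_gap: 0.452
[0.45473702 0.19657239 0.13532268] [-0.11316417  0.99357555 -0.00122078]
```

View pics/s1z.png

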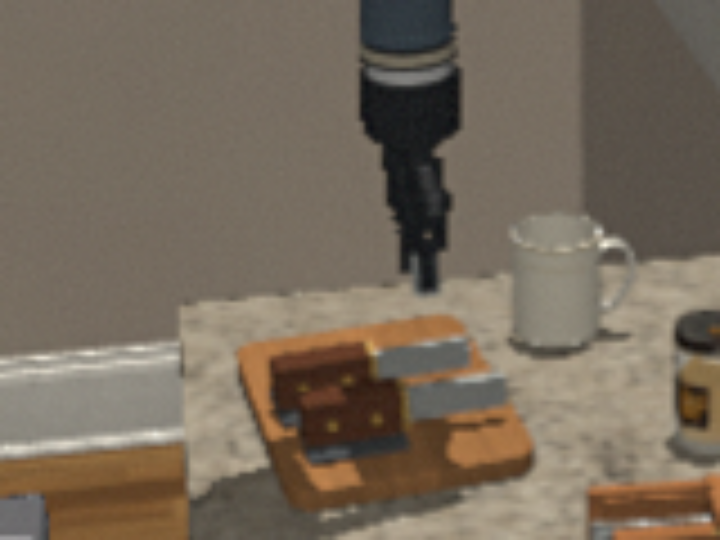

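View pics/t1.png

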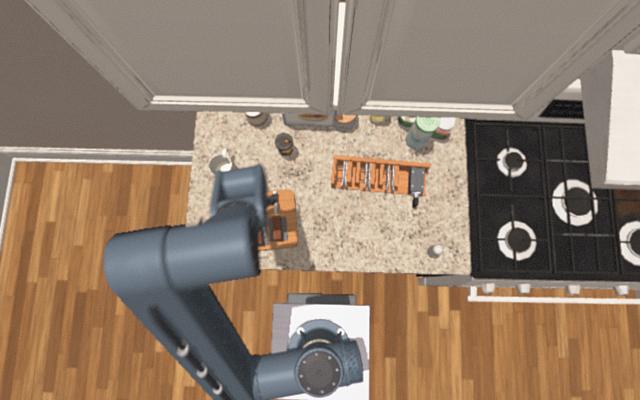

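The arm lags, so it's short of the target with the gripper above and behind the blades. Continuing from the measured pose.

```bash
python3 -m crank '[0.45,12,-18,0,0, 0.45,24,-35,-10,0, 0.45,24,-35,-20,0, 0.45,24,-35,-20,0]'; python3 - <<'E'
from h import *
m=manip.sense();print(m['tcp_pos'],R.from_quat(m['tool_rot']).as_matrix()[:,1])
E
```

```text
t: 2.0
tcp_pos: [0.4745, 0.1664, 0.1167]
tool_rot: [-0.043, 0.707, 0.043, 0.705]
force: [0.8, 0.2, 0.2]
finger_gap: 0.448
[0.47452477 0.1664313  0.11670694] [-1.20297976e-01  9.92737774e-01  3.29514681e-04]
```

```bash
python3 -m crank '[0.45,0,0,0,0, 0.45,0,0,0,0]'; python3 - <<'E'
from h import *
m=manip.sense();print(m['tcp_pos'])
E
```

```text
t: 2.25
tcp_pos: [0.4757, 0.1665, 0.1177]
tool_rot: [-0.043, 0.706, 0.043, 0.706]
force: [0.2, 0.1, -0.8]
finger_gap: 0.452
[0.47569086 0.16645796 0.11765978]
```

```bash
python3 -m crank '[0.45,3,-5,-20,0, 0.45,3,-5,-45,0, 0.45,3,-5,-62,0, 0.45,3,-5,-62,0, 0,3,-5,-62,0, 0,3,-5,-62,0, 0,3,-5,-62,0, 0,3,-5,-62,0, 0,3,-5,-62,0, 0,3,-5,-62,0]' 20; python3 - <<'E'
from h import *
m=manip.sense();print(m['tcp_pos'],m['finger_gap']*85,m['force'])
s=snap('side','s2.png')
b=cv2.imread('pics/s2.png');cv2.imwrite('pics/s2z.png',cv2.resize(b[90:210,220:340],None,fx=5,fy=5))
E
```

```text
t: 3.5
tcp_pos: [0.4799, 0.1609, 0.0557]
tool_rot: [-0.042, 0.705, 0.042, 0.707]
force: [1.3, 1.1, 4.1]
finger_gap: 0.111
[0.47990522 0.16092147 0.05573727] 9.394161087666616 [1.27607198 1.13674293 4.10658588]
```

View pics/s2z.png

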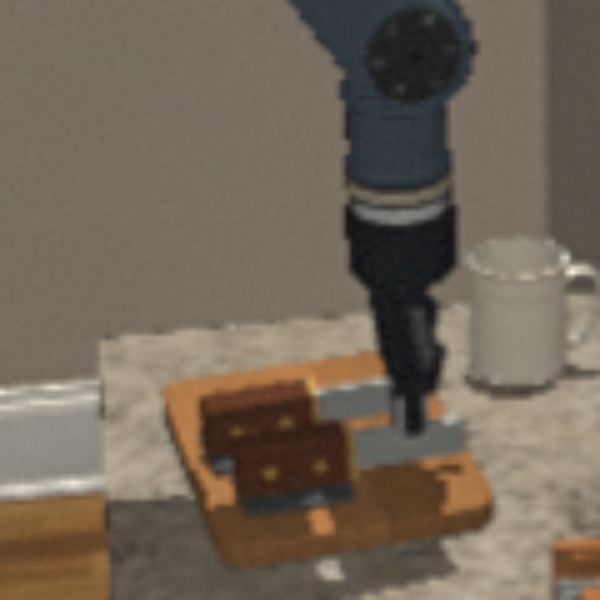

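Jaw gap is 9.4 mm, so B is the medium blade and A, clearly thinner, is the thin one. Medium goes to the 8 mm mid slot and thin to the 4 mm left slot. Regripping on B's handle.

```bash
python3 -m crank '[0.5,0,0,0,0, 0.5,0,0,0,0, 0.5,0,0,25,0, 0.5,0,0,55,0, 0.5,-40,-5,60,0, 0.5,-85,-10,60,0, 0.5,-85,-10,60,0, 0.5,-85,-10,30,0, 0.5,-85,-10,3,0, 0.5,-85,-10,3,0]' 60;  python3 - <<'E'
from h import *
m=manip.sense();print(m['tcp_pos'],m['finger_gap']*85,m['force'])
E
python3 -m crank '[0,0,0,0,0, 0,0,0,0,0, 0,0,0,0,0, 0,0,0,0,0, 0,0,0,0,0]' 60;  python3 - <<'E'
from h import *
m=manip.sense();print(m['tcp_pos'],m['finger_gap']*85,m['force'])
snap('top','t3.png')
s=snap('side','s3.png')
b=cv2.imread('pics/s3.png');cv2.imwrite('pics/s3z.png',cv2.resize(b[90:210,220:340],None,fx=5,fy=5))
E
```

```text
t: 4.8
tcp_pos: [0.3935, 0.1506, 0.0569]
tool_rot: [-0.042, 0.707, 0.042, 0.705]
force: [-0.8, 0.5, -0.5]
finger_gap: 0.502
[0.39350698 0.15062034 0.05687445] 42.67260470520453 [-0.80264028  0.53678416 -0.53389537]
t: 5.42
tcp_pos: [0.3943, 0.1508, 0.0587]
tool_rot: [-0.042, 0.706, 0.042, 0.706]
force: [-0.7, -0.4, 4.8]
finger_gap: 0.312
[0.39426065 0.15084054 0.05869592] 26.47877407896654 [-0.6897886  -0.37406615  4.79460607]
```

View pics/s3z.png

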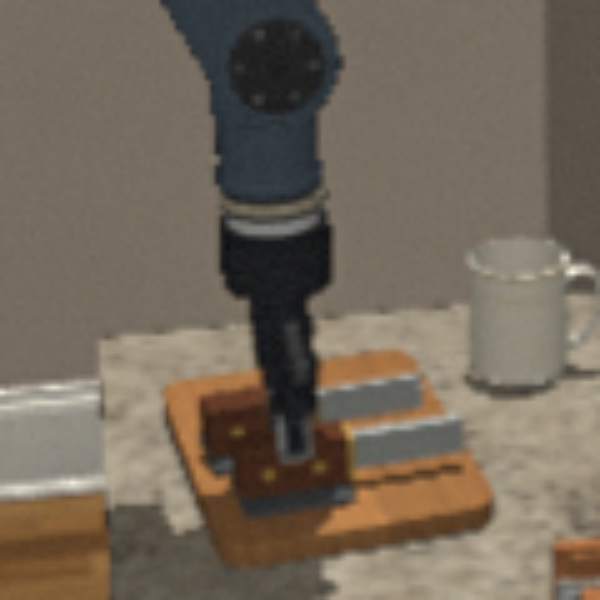

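The handle is held at 26.5 mm reading, which matches 28 mm given the jaw scale seen on the blade. Lifting it and carrying it in front of the mid slot.

```bash
python3 -m crank '[0,0,0,20,0, 0,0,0,50,0, 0,10,-40,60,-0.06, 0,20,-90,60,-0.12, 0,25,-140,60,-0.18, 0,20,-190,60,-0.18, 0,5,-240,60,-0.18, 0,-7,-282,60,-0.18, 0,-7,-282,60,-0.18, 0,-7,-282,60,-0.18]' 60;  python3 - <<'E'
from h import *
m=manip.sense();print(m['tcp_pos'],m['finger_gap']*85,m['force'],R.from_quat(m['tool_rot']).as_matrix()[:,1])
t=snap('top','t4.png')
b=cv2.imread('pics/t4.png');cv2.imwrite('pics/t4z.png',cv2.resize(b[140:280,210:440],None,fx=3.4,fy=3.4,interpolation=cv2.INTER_CUBIC))
s=snap('side','s4.png')
b=cv2.imread('pics/s4.png');cv2.imwrite('pics/s4z.png',cv2.resize(b[140:290,240:400],None,fx=4,fy=4,interpolation=cv2.INTER_CUBIC))
E
```

```text
t: 6.78
tcp_pos: [0.3864, -0.1306, 0.1181]
tool_rot: [0.022, 0.707, -0.021, 0.706]
force: [-0.1, 0.9, -0.7]
finger_gap: 0.306
[ 0.3864421  -0.13062291  0.11813912] 26.014931254433364 [-0.13223319  0.8946498  -0.65206664] [6.05089728e-02 9.98167190e-01 9.61955430e-04]
```

View pics/t4z.png

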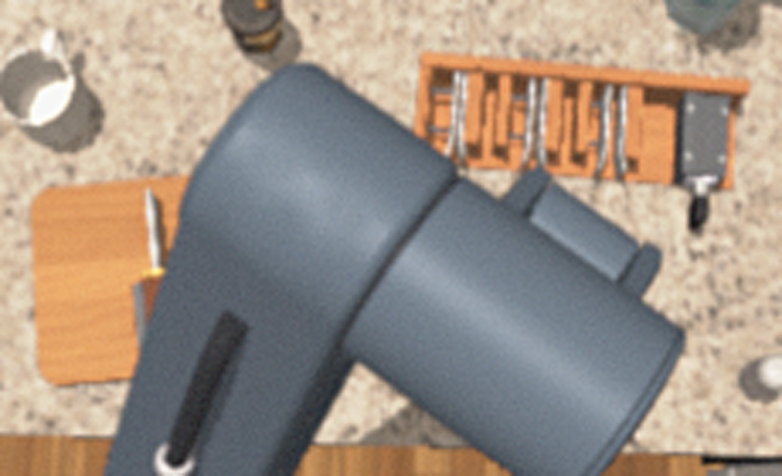

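View pics/s4z.png

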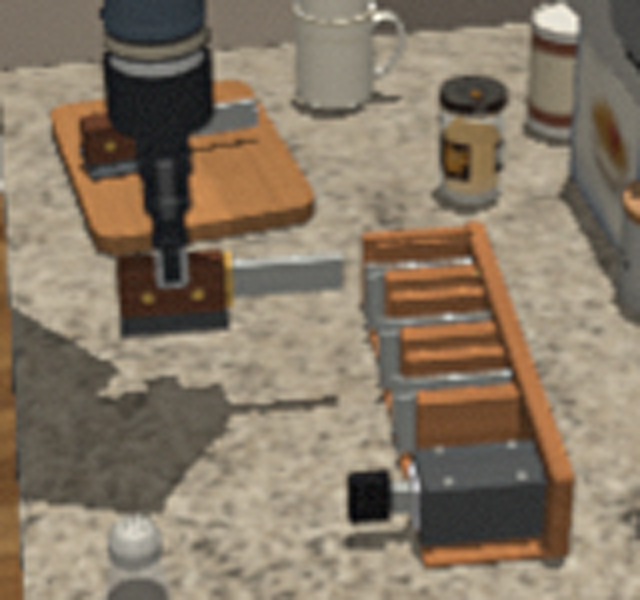

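Side view shows the medium blade held level, aimed at the dock. Lower it to just above the worktop.

```bash
python3 -m crank '[0,0,0,-40,0, 0,0,0,-70,0, 0,0,0,-78,0, 0,0,0,-78,0, 0,0,0,-78,0]';  python3 - <<'E'
from h import *
m=manip.sense();print(m['tcp_pos'],m['finger_gap']*85,m['force'])
s=snap('side','s5.png')
b=cv2.imread('pics/s5.png');cv2.imwrite('pics/s5z.png',cv2.resize(b[180:280,260:400],None,fx=5.5,fy=5.5,interpolation=cv2.INTER_CUBIC))
E
```

```text
t: 7.5
tcp_pos: [0.3875, -0.1311, 0.0411]
tool_rot: [0.021, 0.706, -0.021, 0.707]
force: [0.9, 0.0, -1.4]
finger_gap: 0.306
[ 0.38752355 -0.13113163  0.04110855] 26.030145344687924 [ 0.89396968  0.04088678 -1.43411608]
```

View pics/s5z.png

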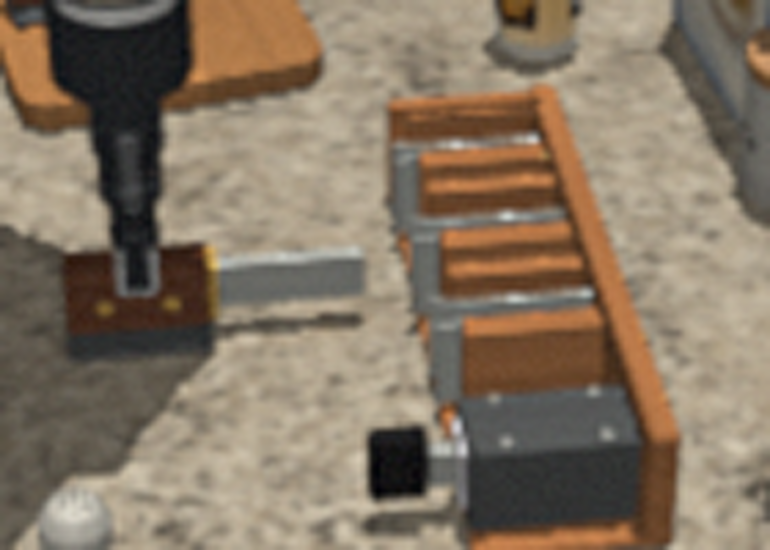

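```bash
python3 -m crank '[0,10,-0.6,-2,0, 0,20,-1.2,-2,0, 0,28,-1.7,-2,0, 0,35,-2.1,-2,0, 0,35,-2.1,-2,0]';  python3 - <<'E'
from h import *
m=manip.sense();print(m['tcp_pos'],m['finger_gap']*85,m['force'])
s=snap('side','s6.png')
b=cv2.imread('pics/s6.png');cv2.imwrite('pics/s6z.png',cv2.resize(b[180:280,260:400],None,fx=5.5,fy=5.5,interpolation=cv2.INTER_CUBIC))
b=cv2.cvtColor(viewer.snapshot('top')['img'],cv2.COLOR_RGB2BGR);cv2.imwrite('pics/t6z.png',cv2.resize(b[145:225,325:440],None,fx=6.9,fy=6.9,interpolation=cv2.INTER_CUBIC))
E
```

```text
t: 8.18
tcp_pos: [0.4227, -0.1335, 0.0383]
tool_rot: [0.021, 0.707, -0.021, 0.707]
force: [-1.5, -0.1, -1.5]
finger_gap: 0.305
[ 0.42273976 -0.13350394  0.03831581] 25.921907778782224 [-1.51209441 -0.069633   -1.51195128]
```

View pics/s6z.png

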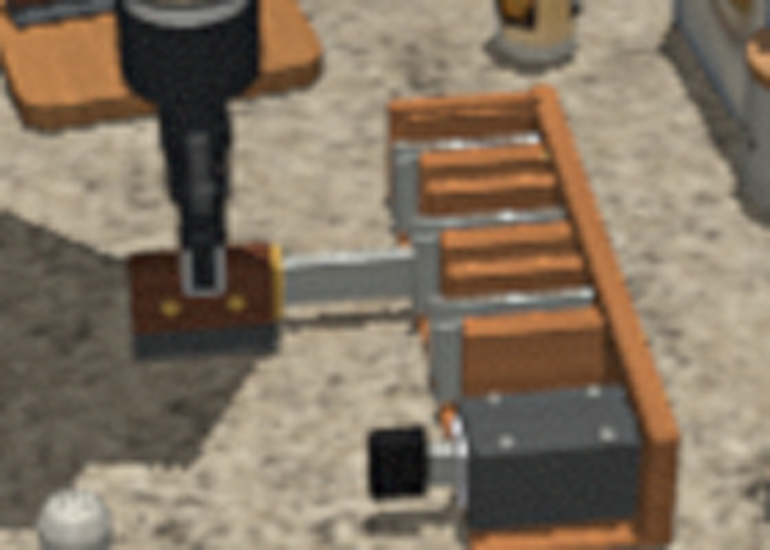

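View pics/t6z.png

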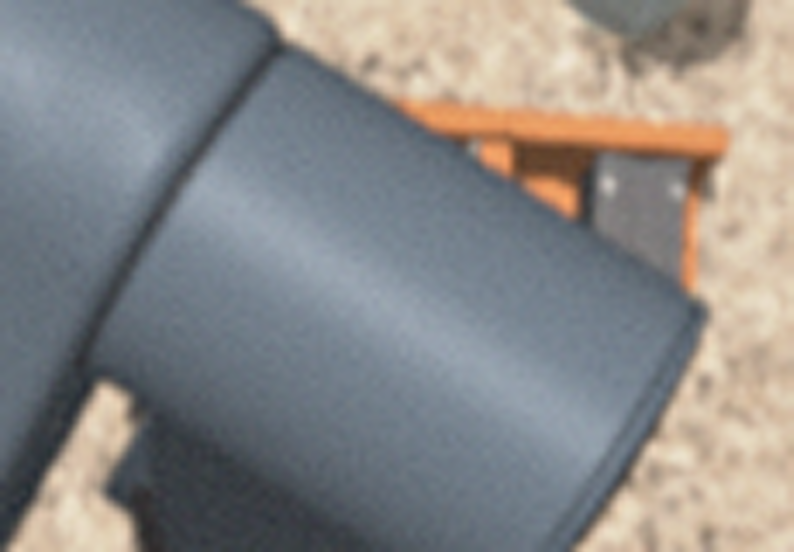

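The blade tip has gone in behind the middle slot's fixed cheek with no contact force. Pushing on in small steps.

```bash
python3 -m crank '[0,6,-0.4,0,0, 0,12,-0.7,0,0, 0,18,-1.1,0,0, 0,22,-1.3,0,0, 0,22,-1.3,0,0]';  python3 - <<'E'
from h import *
m=manip.sense();print(m['tcp_pos'],m['finger_gap']*85,m['force'])
E
python3 -m crank '[0,6,-0.4,0,0, 0,12,-0.7,0,0, 0,16,-1,0,0]'
```

```text
t: 8.9
tcp_pos: [0.4443, -0.1348, 0.0382]
tool_rot: [0.021, 0.707, -0.021, 0.707]
force: [-1.5, -2.0, -1.2]
finger_gap: 0.308
[ 0.44433135 -0.13475826  0.03823219] 26.180456441012524 [-1.47851437 -2.04994043 -1.17090344]
t: 9.28
tcp_pos: [0.4604, -0.1357, 0.0383]
tool_rot: [0.021, 0.707, -0.021, 0.707]
force: [-3.9, -3.1, -0.9]
finger_gap: 0.309
```

```bash
python3 -m crank '[0,6,-0.4,0,0, 0,12,-0.7,0,0, 0,18,-1.1,0,0, 0,24,-1.5,0,0, 0,28,-1.7,0,0, 0,28,-1.7,0,0]';python3 -m crank '[0,2,-0.1,0,0, 0,4,-0.2,0,0, 0,4,-0.2,0,0]';  python3 - <<'E'
from h import *
m=manip.sense();print(m['tcp_pos'],m['finger_gap']*85,m['force'])
s=snap('side','s7.png')
b=cv2.imread('pics/s7.png');cv2.imwrite('pics/s7z.png',cv2.resize(b[180:280,260:400],None,fx=5.5,fy=5.5,interpolation=cv2.INTER_CUBIC))
E
```

```text
t: 10.02
tcp_pos: [0.4891, -0.1377, 0.0384]
tool_rot: [0.021, 0.706, -0.021, 0.708]
force: [-0.8, -2.5, -2.2]
finger_gap: 0.309
t: 10.4
tcp_pos: [0.4922, -0.1377, 0.0384]
tool_rot: [0.021, 0.707, -0.021, 0.707]
force: [-3.1, -3.5, -1.8]
finger_gap: 0.306
[ 0.49219626 -0.13768074  0.03837226] 25.985309328553267 [-3.07653383 -3.52620787 -1.83442359]
```

View pics/s7z.png

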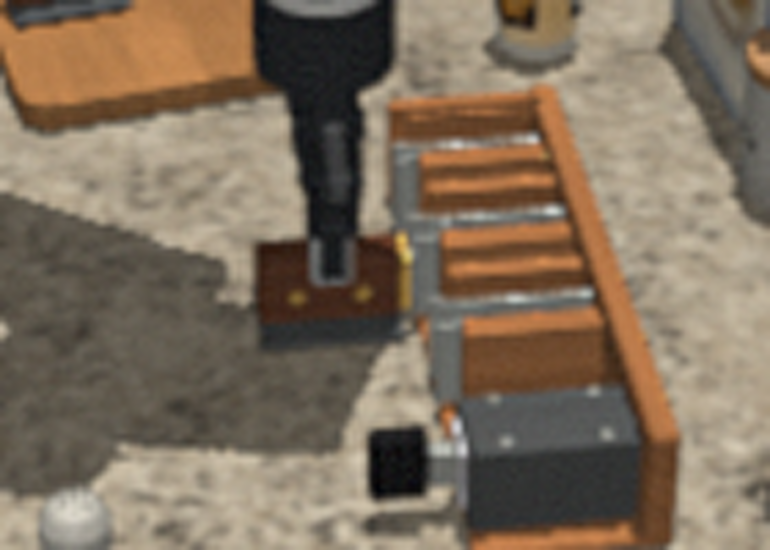

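The handle's brass front is nearly at the cheek. Nudging until it meets the face.

```bash
python3 -m crank '[0,1.5,-0.1,0,0, 0,3,-0.2,0,0]';python3 -m crank '[0,1,-0.1,0,0, 0,2,-0.1,0,0]'
```

```text
t: 10.7
tcp_pos: [0.495, -0.1378, 0.0383]
tool_rot: [0.021, 0.707, -0.021, 0.707]
force: [-3.3, -3.0, -1.1]
finger_gap: 0.3
t: 10.95
tcp_pos: [0.4971, -0.1379, 0.0383]
tool_rot: [0.021, 0.707, -0.021, 0.707]
force: [-2.8, -3.7, -1.0]
finger_gap: 0.302
```

```bash
python3 -m crank '[0,1,-0.1,0,0, 0,2,-0.1,0,0]'; python3 - <<'E'
from h import *
s=snap('side','s8.png')
b=cv2.imread('pics/s8.png');cv2.imwrite('pics/s8z.png',cv2.resize(b[210:260,290:360],None,fx=10,fy=10,interpolation=cv2.INTER_CUBIC))
E
```

```text
t: 11.2
tcp_pos: [0.4982, -0.1377, 0.0383]
tool_rot: [0.021, 0.707, -0.021, 0.706]
force: [-4.0, -5.1, 0.9]
finger_gap: 0.305
```

View pics/s8z.png

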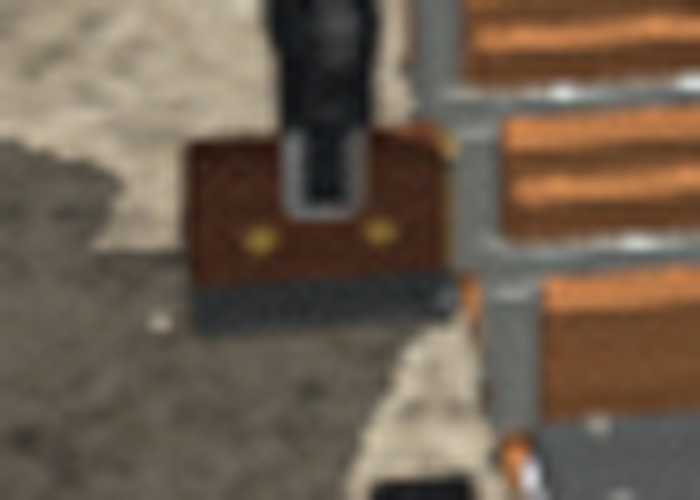

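```bash
python3 -m crank '[0,1,-0.1,0,0, 0,2,-0.1,0,0, 0,2,-0.1,0,0]'
```

```text
t: 11.62
tcp_pos: [0.4983, -0.1373, 0.0382]
tool_rot: [0.022, 0.709, -0.02, 0.705]
force: [-7.3, -4.5, 2.4]
finger_gap: 0.308
```

Force rose to 7 N with no more motion, so the blade is home (drag was about 3–4 N). Releasing and clearing the view.

```bash
python3 -m crank '[0.5,0,0,0,0, 0.5,0,0,0,0, 0.5,0,0,0,0, 0.5,0,0,30,0, 0.5,0,0,70,0, 0.5,-30,30,110,0, 0.5,-60,80,130,0.06, 0.5,-60,130,130,0.12, 0.5,-60,180,130,0.18, 0.5,-60,190,130,0.2]';python3 - <<'E'
from h import *
m=manip.sense();print(m['tcp_pos'],m['finger_gap']*85,m['force'],R.from_quat(m['tool_rot']).as_matrix()[:,1])
b=cv2.cvtColor(viewer.snapshot('top')['img'],cv2.COLOR_RGB2BGR);cv2.imwrite('pics/t9z.png',cv2.resize(b[145:265,205:440],None,fx=3.4,fy=3.4,interpolation=cv2.INTER_CUBIC))
s=snap('side','s9.png')
b=cv2.imread('pics/s9.png');cv2.imwrite('pics/s9z.png',cv2.resize(b[140:290,240:400],None,fx=4,fy=4,interpolation=cv2.INTER_CUBIC))
E
```

```text
t: 12.88
tcp_pos: [0.4404, 0.0546, 0.1686]
tool_rot: [-0.051, 0.705, 0.051, 0.705]
force: [-0.6, -0.6, 0.8]
finger_gap: 0.495
[0.4404476  0.05461719 0.16864191] 42.060775946969805 [-0.56439798 -0.64299022  0.82502526] [-1.44735216e-01  9.89470336e-01  4.14852254e-04]
```

View pics/t9z.png

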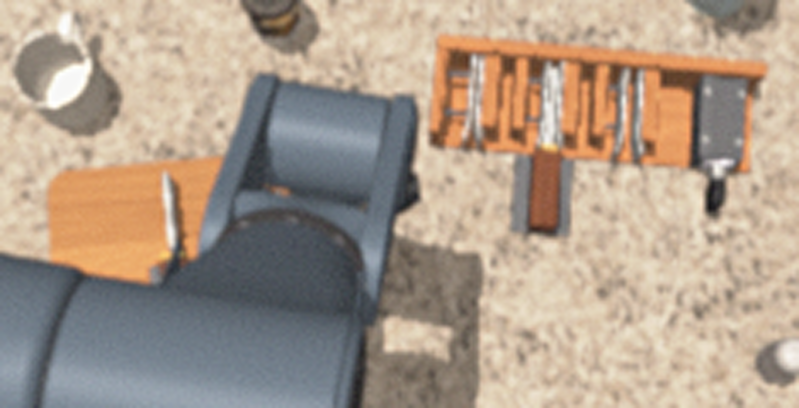

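View pics/s9z.png

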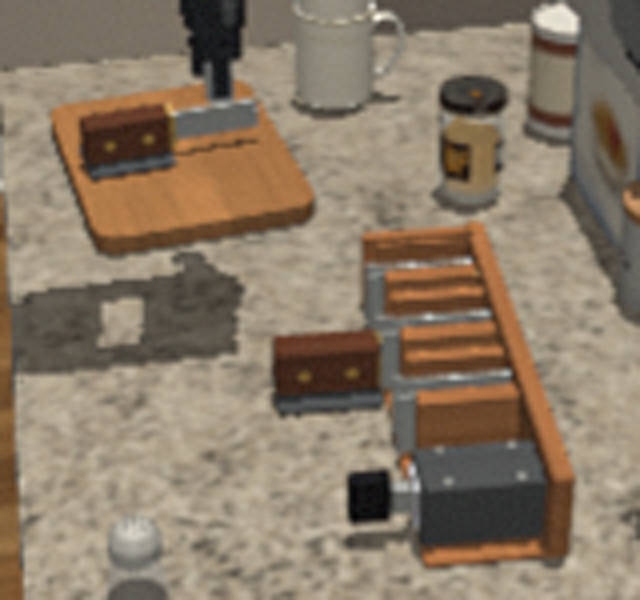

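Medium is seated with cheeks snug on both sides, and thin blade A hasn't moved. Going to A's handle.

```bash
python3 -m crank '[0.5,-15,45,-20,0.016, 0.5,-35,90,-40,0.016, 0.5,-55,130,-55,0.016, 0.5,-65,161,-60,0.016, 0.5,-65,161,-60,0.016, 0.5,-65,161,-60,0.016]' 60;python3 - <<'E'
from h import *
m=manip.sense();print(m['tcp_pos'],m['finger_gap']*85,m['force'],R.from_quat(m['tool_rot']).as_matrix()[:,1])
s=snap('side','s10.png')
b=cv2.imread('pics/s10.png');cv2.imwrite('pics/s10z.png',cv2.resize(b[90:210,220:340],None,fx=5,fy=5))
E
```

```text
t: 13.72
tcp_pos: [0.3771, 0.2121, 0.1084]
tool_rot: [-0.055, 0.705, 0.055, 0.705]
force: [0.5, 0.1, 1.0]
finger_gap: 0.501
[0.37711702 0.21206993 0.10836738] 42.56667354930251 [0.46709078 0.10638934 1.04503081] [-1.54363898e-01  9.88014031e-01 -2.46627618e-04]
```

View pics/s10z.png

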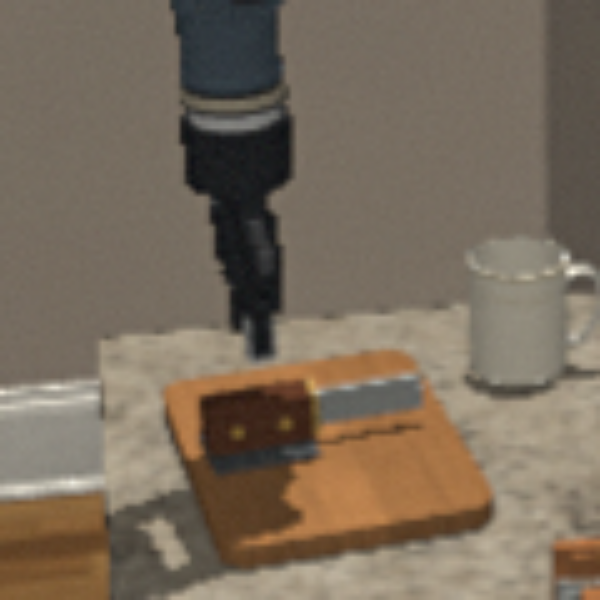

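```bash
python3 -m crank '[0.5,-2,4,-15,0.006, 0.5,-2,4,-35,0.006, 0.5,-2,4,-50,0.006, 0.5,-2,4,-50,0.006, 0,-2,4,-50,0.006, 0,-2,4,-50,0.006, 0,-2,4,-50,0.006, 0,-2,4,-50,0.006, 0,-2,4,-50,0.006]' 60;python3 - <<'E'
from h import *
m=manip.sense();print(m['tcp_pos'],m['finger_gap']*85,m['force'],R.from_quat(m['tool_rot']).as_matrix()[:,1])
E
```

```text
t: 14.9
tcp_pos: [0.3747, 0.2168, 0.059]
tool_rot: [-0.057, 0.704, 0.057, 0.705]
force: [0.5, -3.0, 6.1]
finger_gap: 0.307
[0.37469954 0.216807   0.05902143] 26.12912373553158 [ 0.54253376 -3.01573552  6.06082525] [-1.61869998e-01  9.86812038e-01 -3.25336168e-04]
```

Held (26 mm reading). Carrying it to the front of the left slot.

```bash
python3 -m crank '[0,0,0,20,0, 0,0,0,50,0, 0,15,-40,60,-0.08, 0,30,-90,60,-0.15, 0,40,-140,60,-0.223, 0,40,-190,60,-0.223, 0,30,-235,60,-0.223, 0,21,-270,60,-0.223, 0,21,-270,60,-0.223, 0,21,-270,60,-0.223]' 60;python3 - <<'E'
from h import *
m=manip.sense();print(m['tcp_pos'],m['finger_gap']*85,m['force'],R.from_quat(m['tool_rot']).as_matrix()[:,1])
s=snap('side','s11.png')
b=cv2.imread('pics/s11.png');cv2.imwrite('pics/s11z.png',cv2.resize(b[140:290,240:400],None,fx=4,fy=4,interpolation=cv2.INTER_CUBIC))
E
```

```text
t: 16.15
tcp_pos: [0.3948, -0.0526, 0.1183]
tool_rot: [0.022, 0.707, -0.022, 0.707]
force: [0.2, 0.4, -0.2]
finger_gap: 0.309
[ 0.39476538 -0.0525997   0.11831954] 26.249654960029073 [ 0.20200379  0.35568429 -0.18173935] [6.12915095e-02 9.98119802e-01 4.60720687e-04]
```

View pics/s11z.png

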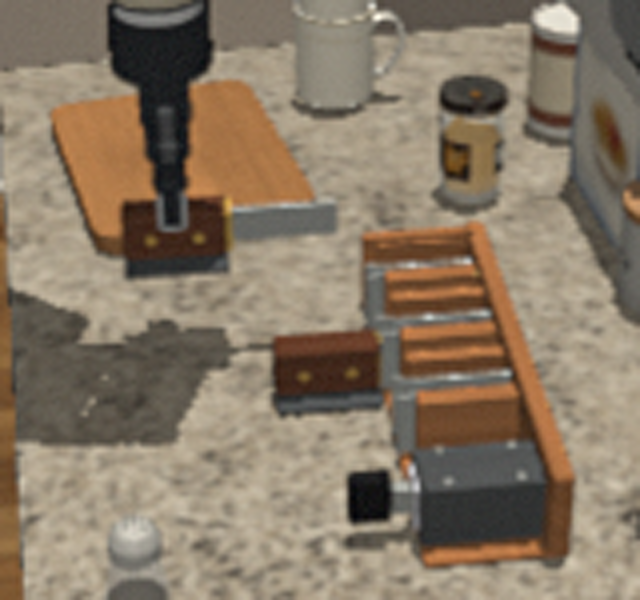

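```bash
python3 -m crank '[0,0,0,-40,0, 0,0,0,-70,0, 0,0,0,-78,0, 0,0,0,-78,0, 0,12,-0.7,-79,0, 0,24,-1.4,-79,0, 0,34,-2,-79,0, 0,34,-2,-79,0]';python3 - <<'E'
from h import *
m=manip.sense();print(m['tcp_pos'],m['finger_gap']*85,m['force'])
s=snap('side','s12.png')
b=cv2.imread('pics/s12.png');cv2.imwrite('pics/s12z.png',cv2.resize(b[180:280,260:400],None,fx=5.5,fy=5.5,interpolation=cv2.INTER_CUBIC))
E
```

```text
t: 17.2
tcp_pos: [0.4311, -0.0558, 0.0397]
tool_rot: [0.021, 0.705, -0.022, 0.708]
force: [1.0, -2.0, -2.2]
finger_gap: 0.31
[ 0.43105411 -0.05582646  0.03971736] 26.34175935906839 [ 0.95513646 -2.03064415 -2.18524083]
```

View pics/s12z.png

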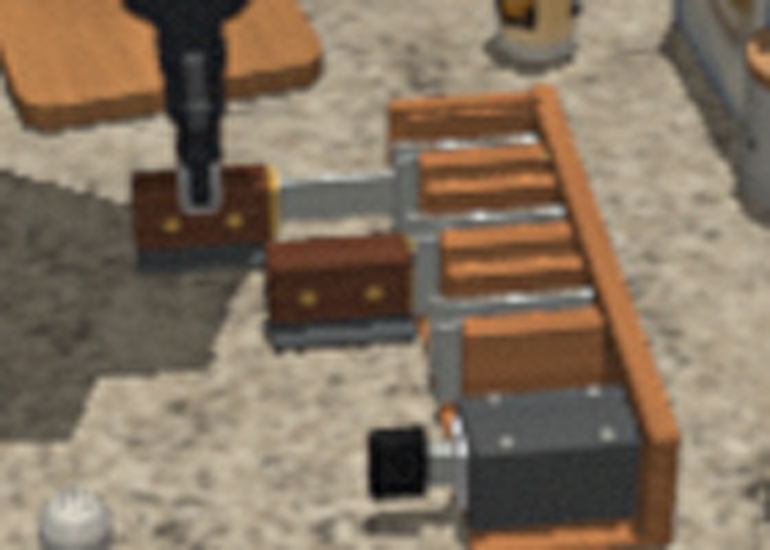

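```bash
python3 -m crank '[0,6,-0.4,-1,0, 0,12,-0.7,-1,0, 0,18,-1.1,-1,0, 0,22,-1.3,-1,0, 0,22,-1.3,-1,0]';python3 -m crank '[0,6,-0.4,0,0, 0,12,-0.7,0,0, 0,16,-1,0,0]'
```

```text
t: 17.88
tcp_pos: [0.4469, -0.0554, 0.0384]
tool_rot: [0.023, 0.71, -0.021, 0.704]
force: [-7.0, -4.4, 7.3]
finger_gap: 0.303
t: 18.25
tcp_pos: [0.4618, -0.0561, 0.0384]
tool_rot: [0.023, 0.711, -0.021, 0.703]
force: [-9.2, -4.3, 9.0]
finger_gap: 0.308
```

```bash
python3 -m crank '[0,0,0,1.5,0, 0,0,0,1.5,0, 0,0,0,1.5,0]';python3 - <<'E'
from h import *
m=manip.sense();print(m['tcp_pos'],m['finger_gap']*85,m['force'])
s=snap('side','s13.png')
b=cv2.imread('pics/s13.png');cv2.imwrite('pics/s13z.png',cv2.resize(b[190:250,270:360],None,fx=8,fy=8,interpolation=cv2.INTER_CUBIC))
E
```

```text
t: 18.62
tcp_pos: [0.4654, -0.0573, 0.0395]
tool_rot: [0.022, 0.708, -0.021, 0.706]
force: [-2.9, -3.8, -0.9]
finger_gap: 0.308
[ 0.46541974 -0.0573152   0.03945149] 26.220706397043745 [-2.89996546 -3.81133109 -0.87676358]
```

View pics/s13z.png

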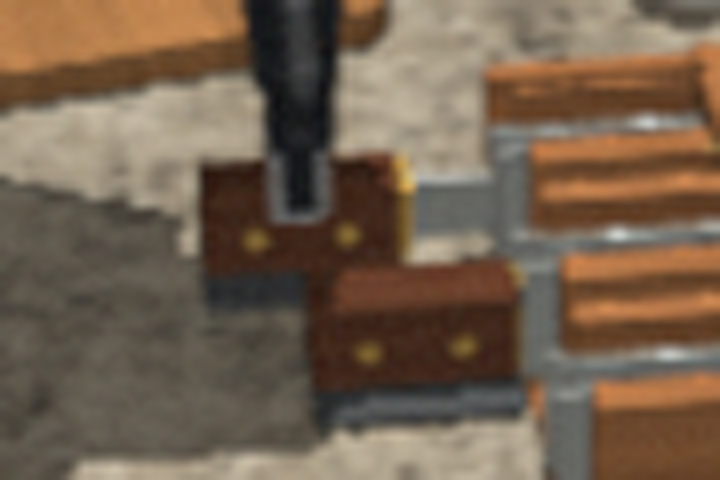

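Freed from the worktop, the drag is about 3 N. Pushing home.

```bash
python3 -m crank '[0,7,-0.4,0,0, 0,14,-0.8,0,0, 0,21,-1.3,0,0, 0,28,-1.7,0,0, 0,33,-2,0,0, 0,33,-2,0,0]';python3 -m crank '[0,1.5,-0.1,0,0, 0,3,-0.2,0,0, 0,3,-0.2,0,0]'
```

```text
t: 19.42
tcp_pos: [0.4994, -0.0597, 0.0394]
tool_rot: [0.021, 0.707, -0.021, 0.706]
force: [-1.4, -4.3, -2.1]
finger_gap: 0.304
t: 19.8
tcp_pos: [0.5014, -0.0595, 0.0395]
tool_rot: [0.021, 0.708, -0.021, 0.706]
force: [-3.7, -4.5, -2.7]
finger_gap: 0.31
```

```bash
python3 -m crank '[0,1,-0.1,0,0, 0,2,-0.1,0,0, 0,2,-0.1,0,0]'; python3 -m crank '[0,1,-0.1,0,0, 0,2,-0.1,0,0, 0,2,-0.1,0,0]';
```

```text
t: 20.18
tcp_pos: [0.5015, -0.0591, 0.0394]
tool_rot: [0.022, 0.709, -0.021, 0.704]
force: [-5.2, -5.5, -0.3]
finger_gap: 0.306
t: 20.55
tcp_pos: [0.5016, -0.0589, 0.0393]
tool_rot: [0.022, 0.711, -0.021, 0.703]
force: [-9.4, -5.1, 2.1]
finger_gap: 0.308
```

It stops at 0.5016 with rising force, so it's home. Releasing and moving toward the gauge.

```bash
python3 -m crank '[0.5,0,0,0,0, 0.5,0,0,0,0, 0.5,0,0,0,0, 0.5,0,0,30,0, 0.5,0,0,70,0, 0.5,-25,-40,110,0, 0.5,-45,-90,120,0, 0.5,-45,-140,120,0, 0.5,-40,-190,120,0, 0.5,-30,-240,120,0]';python3 - <<'E'
from h import *
m=manip.sense();print(m['tcp_pos'],m['finger_gap']*85,m['force'],R.from_quat(m['tool_rot']).as_matrix()[:,1])
b=cv2.cvtColor(viewer.snapshot('top')['img'],cv2.COLOR_RGB2BGR);cv2.imwrite('pics/t14z.png',cv2.resize(b[145:265,205:440],None,fx=3.4,fy=3.4,interpolation=cv2.INTER_CUBIC))
s=snap('side','s14.png')
b=cv2.imread('pics/s14.png');cv2.imwrite('pics/s14z.png',cv2.resize(b[140:290,240:400],None,fx=4,fy=4,interpolation=cv2.INTER_CUBIC))
E
```

```text
t: 21.8
tcp_pos: [0.477, -0.3012, 0.1602]
tool_rot: [0.022, 0.707, -0.022, 0.707]
force: [0.6, 0.3, -0.5]
finger_gap: 0.502
[ 0.47698536 -0.30115447  0.16019427] 42.63722991709016 [ 0.56747931  0.29568818 -0.49268895] [ 6.09721617e-02  9.98139466e-01 -3.45536776e-05]
```

View pics/t14z.png

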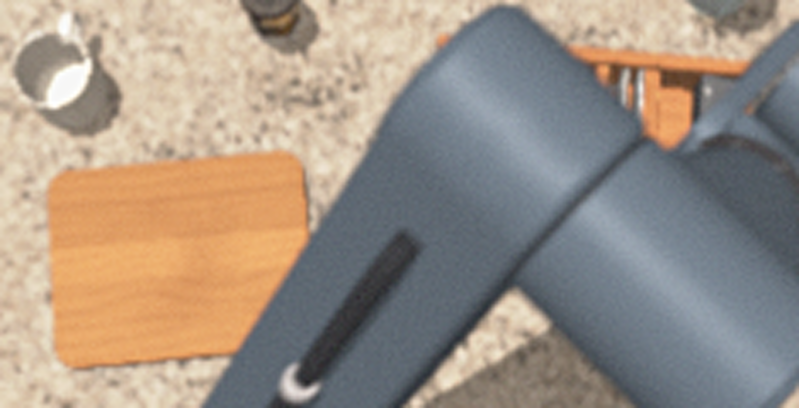

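View pics/s14z.png

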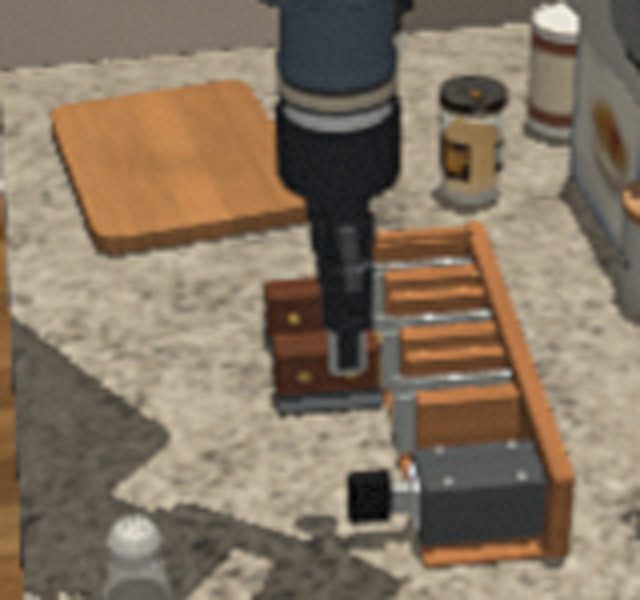

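Both blades are in and the board is empty. The tab, at about (0.497, -0.3055), is next: descend and grip it.

```bash
python3 -m crank '[0.5,20,-4,-30,0, 0.5,20,-4,-60,0, 0.5,20,-4,-60,0]';python3 - <<'E'
from h import *
m=manip.sense();print(m['tcp_pos'],m['force'])
s=snap('side','s15.png')
b=cv2.imread('pics/s15.png');cv2.imwrite('pics/s15z.png',cv2.resize(b[190:290,290:400],None,fx=6,fy=6,interpolation=cv2.INTER_CUBIC))
E
```

```text
t: 22.28
tcp_pos: [0.4955, -0.3015, 0.0977]
tool_rot: [0.023, 0.708, -0.02, 0.705]
force: [-0.5, 0.3, -0.3]
finger_gap: 0.502
[ 0.49549543 -0.30146473  0.09771864] [-0.48219687  0.27648079 -0.34972619]
```

View pics/s15z.png

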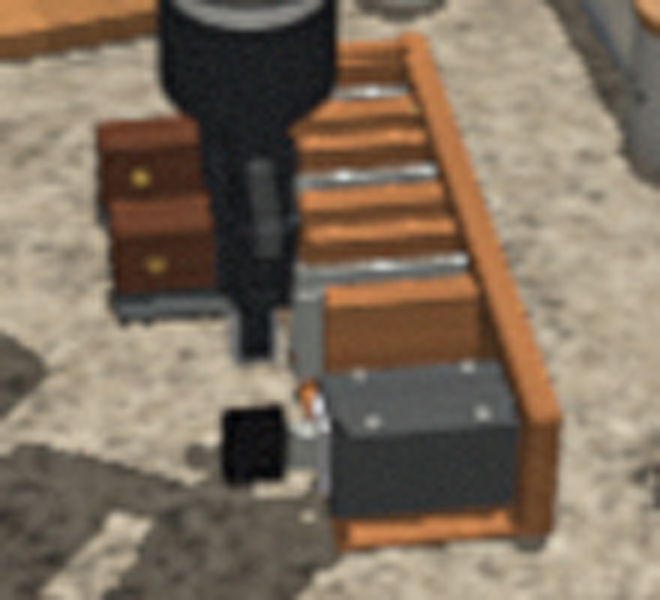

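```bash
python3 -m crank '[0.5,1,-4,-15,0, 0.5,1,-4,-35,0, 0.5,1,-4,-50,0, 0.5,1,-4,-50,0]' 60;python3 - <<'E'
from h import *
m=manip.sense();print(m['tcp_pos'],m['force'])
s=snap('side','s16.png')
b=cv2.imread('pics/s16.png');cv2.imwrite('pics/s16z.png',cv2.resize(b[190:290,290:400],None,fx=6,fy=6,interpolation=cv2.INTER_CUBIC))
E
```

```text
t: 22.82
tcp_pos: [0.4974, -0.3073, 0.0489]
tool_rot: [0.022, 0.707, -0.021, 0.706]
force: [-0.3, -0.2, 0.3]
finger_gap: 0.5
[ 0.49739934 -0.30728261  0.04888755] [-0.26276118 -0.16457091  0.34022549]
```

View pics/s16z.png

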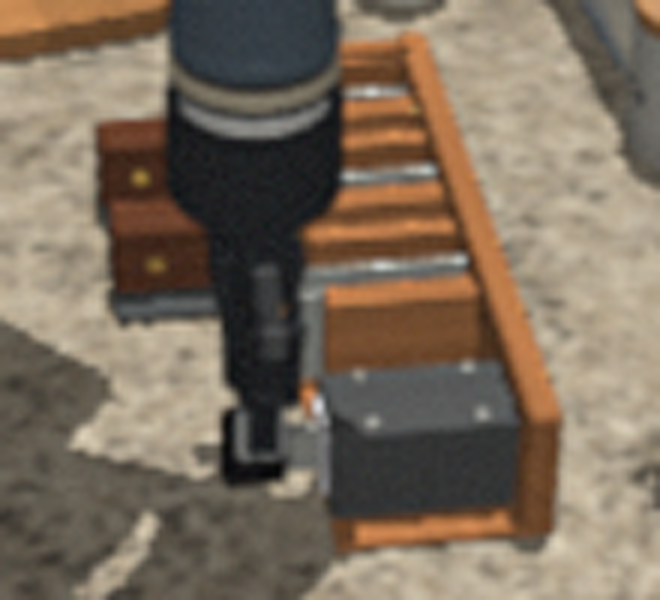

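```bash
python3 -m crank '[0,0,0,0,0, 0,0,0,0,0, 0,0,0,0,0, 0,0,0,0,0, 0,0,0,0,0, 0,0,0,0,0]' 60;python3 - <<'E'
from h import *
m=manip.sense();print(m['tcp_pos'],m['force'],m['finger_gap']*85)
E
```

```text
t: 23.62
tcp_pos: [0.4984, -0.3088, 0.0508]
tool_rot: [0.021, 0.706, -0.022, 0.707]
force: [-2.2, -3.8, 5.9]
finger_gap: 0.138
[ 0.4983971  -0.30882762  0.05078314] [-2.16236759 -3.79010083  5.88053955] 11.688222458570898
```

Tab gripped. Pulling out straight, 20 mm first.

```bash
python3 -m crank '[0,-5,-0.7,0,0, 0,-10,-0.4,0,0, 0,-15,-0.1,0,0, 0,-20,0.2,0,0, 0,-20,0.2,0,0]';python3 - <<'E'
from h import *
m=manip.sense();print(m['tcp_pos'],m['force'],m['finger_gap']*85)
s=snap('side','s17.png')
b=cv2.imread('pics/s17.png');cv2.imwrite('pics/s17z.png',cv2.resize(b[220:280,300:390],None,fx=8,fy=8,interpolation=cv2.INTER_CUBIC))
E
```

```text
t: 24.25
tcp_pos: [0.4798, -0.3078, 0.0508]
tool_rot: [0.021, 0.705, -0.022, 0.708]
force: [4.5, 2.1, 4.8]
finger_gap: 0.133
[ 0.47983983 -0.30784279  0.05075124] [4.48284591 2.12444954 4.78674506] 11.343230566162147
```

View pics/s17z.png

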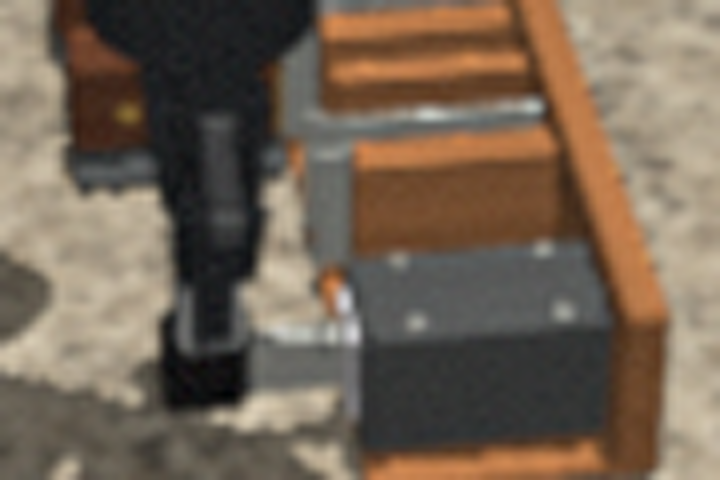

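```bash
python3 -m crank '[0,-5,0,0,0, 0,-10,0.3,0,0, 0,-15,0.6,0,0, 0,-19,0.9,0,0, 0,-19,0.9,0,0]';python3 - <<'E'
from h import *
m=manip.sense();print(m['tcp_pos'],m['force'],m['finger_gap']*85)
s=snap('side','s18.png')
b=cv2.imread('pics/s18.png');cv2.imwrite('pics/s18z.png',cv2.resize(b[225:280,300:375],None,fx=10,fy=10,interpolation=cv2.INTER_CUBIC))
b=cv2.cvtColor(viewer.snapshot('top')['img'],cv2.COLOR_RGB2BGR);cv2.imwrite('pics/t18z.png',cv2.resize(b[145:225,380:450],None,fx=7,fy=7,interpolation=cv2.INTER_CUBIC))
E
```

```text
t: 24.92
tcp_pos: [0.4617, -0.3068, 0.0508]
tool_rot: [0.022, 0.705, -0.023, 0.709]
force: [8.1, 2.3, 4.8]
finger_gap: 0.134
[ 0.46169482 -0.30680241  0.0507677 ] [8.11127317 2.26166972 4.84362535] 11.414590751897661
```

View pics/s18z.png

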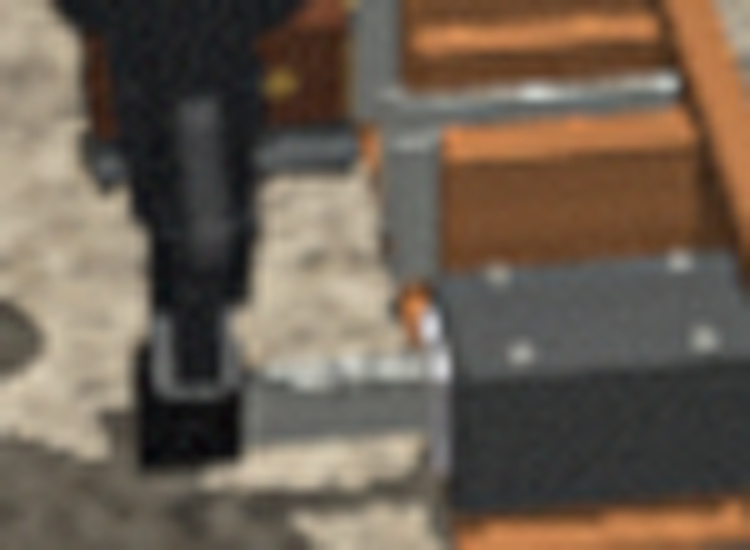

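View pics/t18z.png

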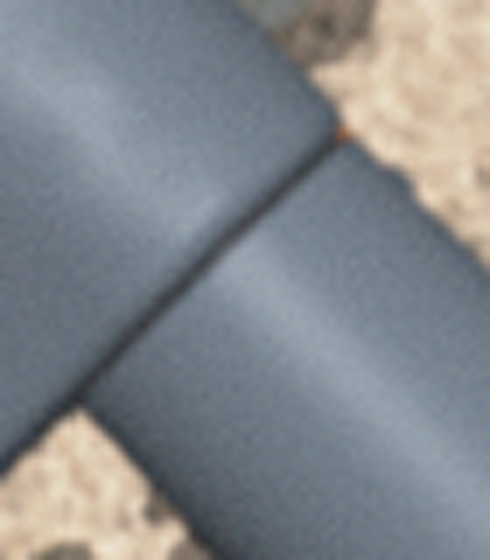

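The collar isn't showing yet and the tool has moved 36.8 mm. I'll measure the tab's left edge against its home picture.

```bash
cat > tab.py <<'E'
from h import *
def edges(img,rows):
    g=cv2.cvtColor(img,cv2.COLOR_BGR2GRAY).astype(float); out=[]
    for r in rows:
        p=g[r,300:345]; lo=p.min(); i=int(p.argmin())
        # left crossing at 60
        a=i
        while a>0 and p[a]<50:a-=1
        L=a+(p[a]-50)/(p[a]-p[a+1]) if p[a]!=p[a+1] else a
        b=i
        while b<44 and p[b]<50:b+=1
        Rr=b-(p[b]-50)/(p[b]-p[b-1])
        out.append((r,round(300+L,2),round(300+Rr,2)))
    return out
E
python3 - <<'E'
from tab import *
for f in('s14','s15','s18'):print(f,edges(cv2.imread(f'pics/{f}.png'),range(264,271)))
s=viewer.snapshot('side')
print([round(float(np.linalg.norm(proj(s,(.498-.001*d,-.317,.03))-proj(s,(.498,-.317,.03)))),2) for d in(37,40)])
E
```

```text
s14 [(264, np.float64(326.92), np.float64(337.31)), (265, np.float64(326.87), np.float64(337.16)), (266, np.float64(326.88), np.float64(337.2)), (267, np.float64(326.91), np.float64(336.97)), (268, np.float64(326.94), np.float64(336.58)), (269, np.float64(327.26), np.float64(336.27)), (270, np.float64(327.86), np.float64(328.02))]
s15 [(264, np.float64(326.57), np.float64(337.24)), (265, np.float64(326.41), np.float64(337.13)), (266, np.float64(326.45), np.float64(337.18)), (267, np.float64(326.5), np.float64(336.94)), (268, np.float64(326.54), np.float64(336.6)), (269, np.float64(326.72), np.float64(336.23)), (270, np.float64(327.39), np.float64(331.18))]
s18 [(264, np.float64(313.5), np.float64(315.4)), (265, np.float64(313.45), np.float64(323.51)), (266, np.float64(313.08), np.float64(323.43)), (267, np.float64(313.09), np.float64(323.46)), (268, np.float64(313.14), np.float64(323.49)), (269, np.float64(313.23), np.float64(323.39)), (270, np.float64(313.34), np.float64(323.08))]
[13.64, 14.76]
```

Displacement is 13.5–13.6 px, which is about 37 mm, so no slip. Three more millimetres.

```bash
python3 -m crank '[0,-1.5,0.1,0,0, 0,-3,0.2,0,0]';python3 - <<'E'
from tab import *
m=manip.sense();print(m['t'],m['tcp_pos'],m['force'],m['finger_gap']*85)
s=snap('side','s19.png')
b=cv2.imread('pics/s19.png');print(edges(b,range(265,269)))
cv2.imwrite('pics/s19z.png',cv2.resize(b[245:280,310:360],None,fx=15,fy=15,interpolation=cv2.INTER_CUBIC))
E
```

```text
t: 25.32
tcp_pos: [0.4593, -0.3067, 0.0508]
tool_rot: [0.021, 0.704, -0.023, 0.709]
force: [8.7, 3.0, 5.0]
finger_gap: 0.134
25.325 [ 0.45925073 -0.30667467  0.05075728] [8.74571148 2.98106827 5.00300716] 11.43190127065915
[(265, np.float64(312.64), np.float64(322.52)), (266, np.float64(312.18), np.float64(322.51)), (267, np.float64(312.06), np.float64(322.64)), (268, np.float64(312.24), np.float64(322.7))]
```

View pics/s19z.png

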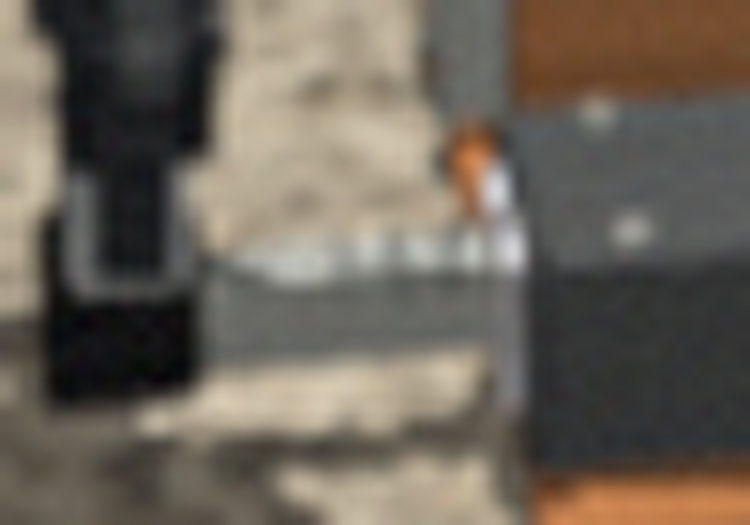

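About 39.2 mm by both the tool and the image; adding 0.8 mm, then holding.

```bash
python3 -m crank '[0,-0.8,0.05,0,0, 0,-0.8,0.05,0,0]';python3 - <<'E'
from tab import *
m=manip.sense();print(m['t'],m['tcp_pos'],m['force'],m['finger_gap']*85)
s=snap('side','s20.png')
b=cv2.imread('pics/s20.png');print(edges(b,range(265,269)))
cv2.imwrite('pics/s20z.png',cv2.resize(b[245:280,310:360],None,fx=15,fy=15,interpolation=cv2.INTER_CUBIC))
E
```

```text
t: 25.62
tcp_pos: [0.4584, -0.3066, 0.0507]
tool_rot: [0.021, 0.704, -0.023, 0.709]
force: [8.3, 2.4, 5.3]
finger_gap: 0.136
25.625 [ 0.45840263 -0.30662201  0.05074642] [8.29953828 2.38786795 5.25965439] 11.560059492272698
[(265, np.float64(312.35), np.float64(322.5)), (266, np.float64(311.74), np.float64(322.48)), (267, np.float64(311.57), np.float64(322.5)), (268, np.float64(311.67), np.float64(322.56))]
```

View pics/s20z.png

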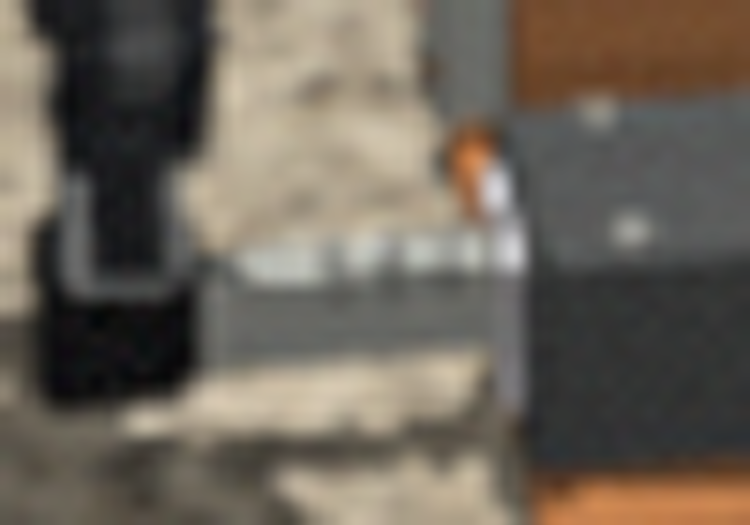

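At 40 mm (image 14.8 px, tool 40.0 mm), with the collar just not protruding. Holding for more than three seconds.

```bash
for i in 1 2 3; do python3 -m crank '[0,0,0,0,0, 0,0,0,0,0, 0,0,0,0,0, 0,0,0,0,0, 0,0,0,0,0, 0,0,0,0,0, 0,0,0,0,0, 0,0,0,0,0, 0,0,0,0,0, 0,0,0,0,0]'; python3 - <<'E'
from tab import *
s=viewer.snapshot('side');print(edges(cv2.cvtColor(s['img'],cv2.COLOR_RGB2BGR),range(266,269)))
E
done
```

```text
t: 26.92
tcp_pos: [0.4584, -0.3066, 0.0507]
tool_rot: [0.021, 0.704, -0.023, 0.709]
force: [8.6, 2.5, 4.2]
finger_gap: 0.136
[(266, np.float64(311.7), np.float64(322.47)), (267, np.float64(311.53), np.float64(322.51)), (268, np.float64(311.62), np.float64(322.54))]
t: 28.22
tcp_pos: [0.4584, -0.3066, 0.0507]
tool_rot: [0.021, 0.704, -0.023, 0.709]
force: [8.1, 2.4, 4.8]
finger_gap: 0.132
[(266, np.float64(311.7), np.float64(322.48)), (267, np.float64(311.54), np.float64(322.51)), (268, np.float64(311.67), np.float64(322.54))]
t: 29.52
tcp_pos: [0.4584, -0.3066, 0.0507]
tool_rot: [0.021, 0.704, -0.023, 0.709]
force: [7.7, 2.9, 4.5]
finger_gap: 0.13
[(266, np.float64(311.63), np.float64(322.4)), (267, np.float64(311.54), np.float64(322.51)), (268, np.float64(311.5), np.float64(322.55))]
```

Held 3.9 s steady. Bringing it home.

```bash
python3 -m crank '[0,6,-0.4,0,0, 0,12,-0.7,0,0, 0,18,-1,0,0, 0,24,-1.4,0,0, 0,30,-1.8,0,0, 0,35,-2.1,0,0, 0,39,-2.3,0,0, 0,41,-2.4,0,0, 0,41,-2.4,0,0]';python3 - <<'E'
from tab import *
m=manip.sense();print(m['t'],m['tcp_pos'],m['force'],m['finger_gap']*85)
s=snap('side','s21.png')
b=cv2.imread('pics/s21.png');print(edges(b,range(264,269)))
E
```

```text
t: 30.7
tcp_pos: [0.4977, -0.3089, 0.0508]
tool_rot: [0.021, 0.706, -0.022, 0.708]
force: [3.2, 0.3, 6.0]
finger_gap: 0.136
30.7 [ 0.49768312 -0.30891551  0.05075773] [3.18337297 0.29866371 5.99395893] 11.535868805270539
[(264, np.float64(326.68), np.float64(336.87)), (265, np.float64(326.47), np.float64(336.74)), (266, np.float64(326.49), np.float64(336.87)), (267, np.float64(326.5), np.float64(336.88)), (268, np.float64(326.54), np.float64(336.69))]
```

```bash
python3 -m crank '[0,1.5,-0.1,0,0, 0,1.5,-0.1,0,0]'; python3 -m crank '[0.5,0,0,0,0, 0.5,0,0,0,0, 0.5,0,0,0,0, 0.5,0,0,30,0, 0.5,0,0,70,0, 0.5,-20,0,110,0, 0.5,-40,10,130,0, 0.5,-40,10,130,0]';python3 - <<'E'
from tab import *
m=manip.sense();print(m['t'],m['tcp_pos'],m['force'],m['finger_gap']*85,R.from_quat(m['tool_rot']).as_matrix()[:,1])
s=snap('side','s22.png')
b=cv2.imread('pics/s22.png');print(edges(b,range(264,269)))
cv2.imwrite('pics/s22z.png',cv2.resize(b[140:290,240:400],None,fx=4,fy=4,interpolation=cv2.INTER_CUBIC))
E
```

```text
t: 31.0
tcp_pos: [0.4983, -0.3089, 0.0508]
tool_rot: [0.021, 0.706, -0.022, 0.707]
force: [0.4, -1.1, 7.2]
finger_gap: 0.138
t: 32.0
tcp_pos: [0.457, -0.2985, 0.1811]
tool_rot: [0.021, 0.706, -0.022, 0.707]
force: [0.6, 0.2, 0.7]
finger_gap: 0.501
32.0 [ 0.45700148 -0.29853372  0.18113223] [0.60063289 0.16901885 0.73934291] 42.5777260567843 [ 6.13324791e-02  9.98117003e-01 -8.80088620e-04]
[(264, np.float64(326.9), np.float64(337.19)), (265, np.float64(326.84), np.float64(337.17)), (266, np.float64(326.85), np.float64(337.24)), (267, np.float64(326.92), np.float64(336.97)), (268, np.float64(326.93), np.float64(336.63))]
```

View pics/s22z.png

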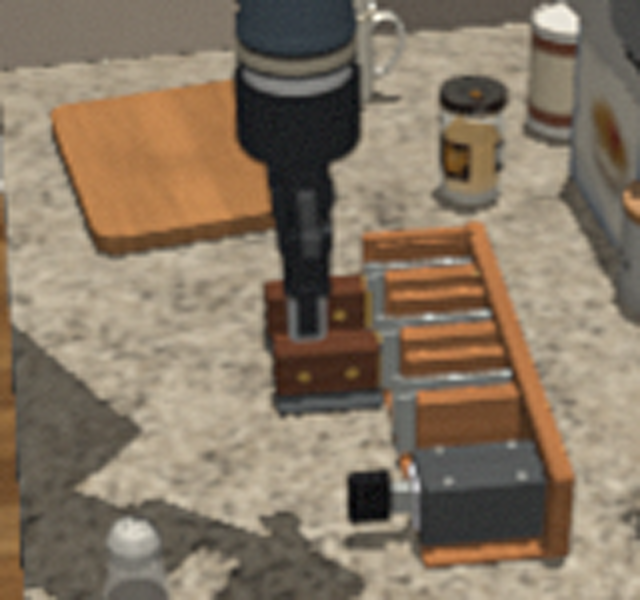

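The tab is home (edges match the start) and both blades are still seated. Now fetching the medium blade.

```bash
python3 -m crank '[0.5,10,50,-20,0, 0.5,22,100,-50,0, 0.5,35,145,-75,0, 0.5,41,160,-80,0, 0.5,41,160,-80,0, 0.5,41,160,-80,0]'; python3 - <<'E'
from h import *
m=manip.sense();print(m['t'],m['tcp_pos'],R.from_quat(m['tool_rot']).as_matrix()[:,1])
E
```

```text
t: 32.8
tcp_pos: [0.4996, -0.1405, 0.1002]
tool_rot: [0.021, 0.706, -0.022, 0.707]
force: [0.6, -0.5, 0.4]
finger_gap: 0.502
32.8 [ 0.49957676 -0.14045614  0.10022535] [ 0.06153192  0.99810437 -0.00122113]
```

```bash
python3 -m crank '[0.5,-1,2,-25,0, 0.5,-1,2,-50,0, 0.5,-1,2,-61,0, 0.5,-1,2,-61,0, 0,-1,2,-61,0, 0,-1,2,-61,0, 0,-1,2,-61,0, 0,-1,2,-61,0, 0,-1,2,-61,0]' 60; python3 - <<'E'
from h import *
m=manip.sense();print(m['t'],m['tcp_pos'],m['force'],m['finger_gap']*85)
s=snap('side','s23.png')
b=cv2.imread('pics/s23.png')
cv2.imwrite('pics/s23z.png',cv2.resize(b[140:290,240:400],None,fx=4,fy=4,interpolation=cv2.INTER_CUBIC))
E
```

```text
t: 33.92
tcp_pos: [0.4981, -0.1377, 0.0396]
tool_rot: [0.021, 0.706, -0.022, 0.707]
force: [-3.1, -5.6, 4.3]
finger_gap: 0.304
33.925 [ 0.49812957 -0.13769617  0.03956455] [-3.08599232 -5.56630992  4.27644457] 25.86259164565578
```

View pics/s23z.png

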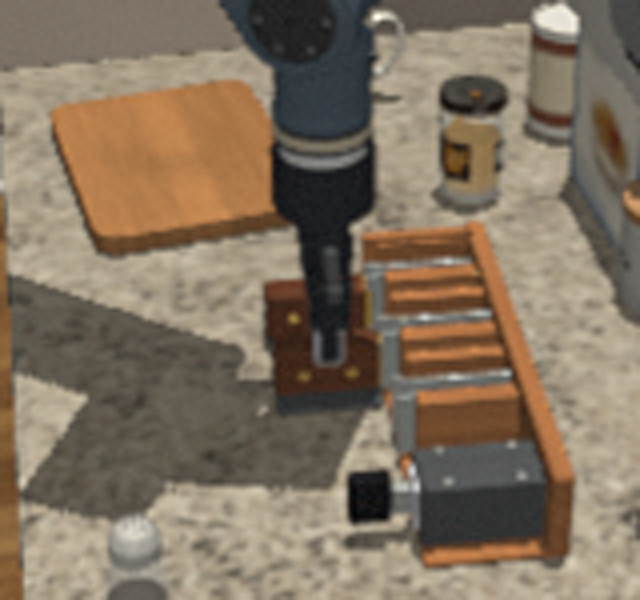

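```bash
python3 -m crank '[0,-3,0.2,1,0, 0,-10,0.6,1,0, 0,-20,1.2,1,0, 0,-30,1.8,1,0, 0,-40,2.4,1,0, 0,-50,3,1,0, 0,-55,3.3,1,0]'; python3 -m crank '[0,-10,0.6,0,0, 0,-20,1.2,0,0, 0,-30,1.8,0,0, 0,-40,2.4,0,0, 0,-50,3,0,0, 0,-55,3.3,0,0, 0,-55,3.3,0,0]';python3 - <<'E'
from h import *
s=snap('side','s24.png')
b=cv2.imread('pics/s24.png')
cv2.imwrite('pics/s24z.png',cv2.resize(b[140:290,240:400],None,fx=4,fy=4,interpolation=cv2.INTER_CUBIC))
E
```

```text
t: 34.85
tcp_pos: [0.4418, -0.1334, 0.0398]
tool_rot: [0.022, 0.707, -0.022, 0.707]
force: [1.9, -4.2, 0.3]
finger_gap: 0.307
t: 35.72
tcp_pos: [0.3864, -0.1297, 0.0398]
tool_rot: [0.022, 0.708, -0.021, 0.706]
force: [-1.3, 1.2, 0.2]
finger_gap: 0.306
```

View pics/s24z.png

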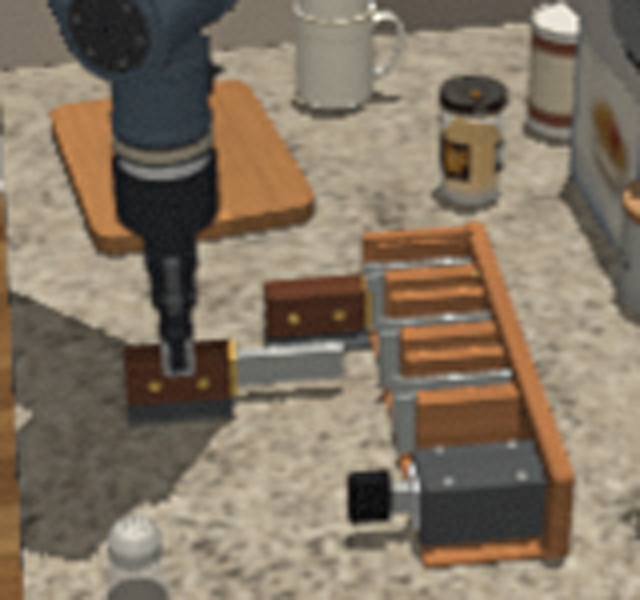

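Medium is clear of the dock. Carrying it over to the board.

```bash
python3 -m crank '[0,0,0,40,0, 0,0,0,80,0, 0,20,40,85,0.03, 0,32,90,85,0.06, 0,38,140,85,0.12, 0,35,190,85,0.18, 0,27,235,85,0.18, 0,19,275,85,0.18, 0,19,275,85,0.18, 0,19,275,85,0.18]'; python3 - <<'E'
from h import *
m=manip.sense();print(m['t'],m['tcp_pos'],m['force'],m['finger_gap']*85,R.from_quat(m['tool_rot']).as_matrix()[:,1])
s=snap('side','s25.png')
b=cv2.imread('pics/s25.png')
cv2.imwrite('pics/s25z.png',cv2.resize(b[110:260,220:380],None,fx=4,fy=4,interpolation=cv2.INTER_CUBIC))
E
```

```text
t: 37.02
tcp_pos: [0.407, 0.1447, 0.1248]
tool_rot: [-0.043, 0.706, 0.042, 0.706]
force: [-0.1, -0.7, -0.4]
finger_gap: 0.307
37.025 [0.40695397 0.14465023 0.12478475] [-0.11782144 -0.7129529  -0.35031687] 26.07433308375121 [-1.19818608e-01  9.92795766e-01 -2.60174238e-04]
```

View pics/s25z.png

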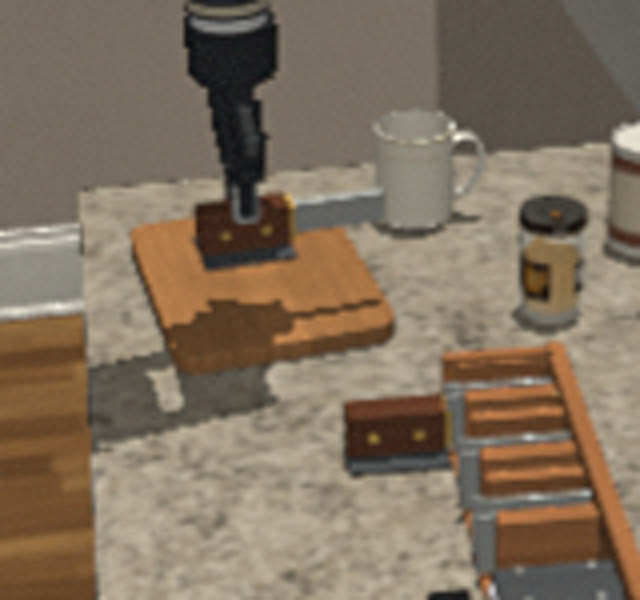

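Over the board. Lowering to just above the surface, then releasing.

```bash
python3 -m crank '[0,0,0,-30,0, 0,0,0,-55,0, 0,0,0,-62,0, 0,0,0,-64,0, 0,0,0,-64,0]'; python3 - <<'E'
from h import *
m=manip.sense();print(m['t'],m['tcp_pos'],m['force'],m['finger_gap']*85)
E
```

```text
t: 37.7
tcp_pos: [0.4072, 0.1444, 0.0613]
tool_rot: [-0.042, 0.705, 0.042, 0.706]
force: [0.8, -0.2, -0.6]
finger_gap: 0.303
37.7 [0.4072249  0.14443824 0.06130669] [ 0.766043   -0.22365903 -0.64494546] 25.720914116520213
```

```bash
python3 -m crank '[0,0,0,-1,0, 0.5,0,0,-1,0, 0.5,0,0,-1,0, 0.5,0,0,-1,0, 0.5,0,0,30,0, 0.5,0,0,60,0, 0.5,20,-60,70,-0.06, 0.5,50,-110,70,-0.12, 0.5,75,-160,70,-0.18, 0.5,90,-200,70,-0.18]'; python3 - <<'E'
from h import *
m=manip.sense();print(m['t'],m['tcp_pos'],m['force'],R.from_quat(m['tool_rot']).as_matrix()[:,1])
s=snap('side','s26.png')
b=cv2.imread('pics/s26.png')
cv2.imwrite('pics/s26z.png',cv2.resize(b[140:290,240:400],None,fx=4,fy=4,interpolation=cv2.INTER_CUBIC))
E
```

```text
t: 38.95
tcp_pos: [0.4981, -0.0576, 0.131]
tool_rot: [0.022, 0.706, -0.022, 0.707]
force: [0.5, 0.2, 0.5]
finger_gap: 0.501
38.95 [ 0.49810181 -0.05758397  0.13104278] [0.45380787 0.15478094 0.48552736] [ 6.21605930e-02  9.98066037e-01 -4.95552814e-04]
```

View pics/s26z.png

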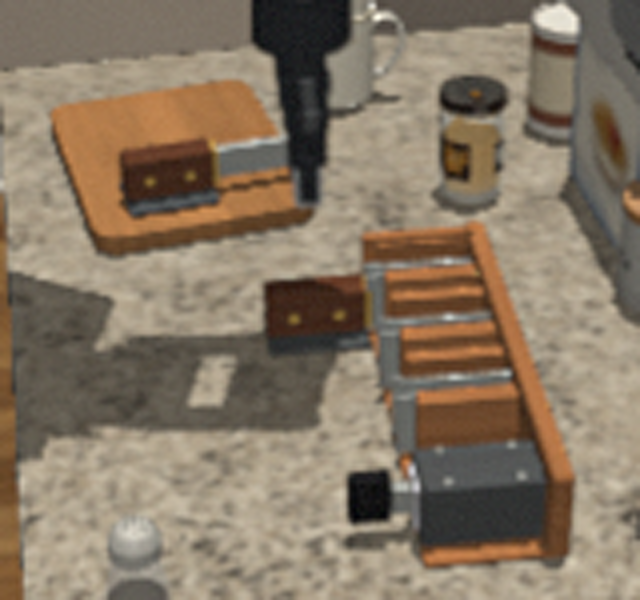

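Medium stands on the board. Fetching the thin blade.

```bash
python3 -m crank '[0.5,3,-2,-20,0, 0.5,3,-2,-50,0, 0.5,3,-2,-80,0, 0.5,3,-2,-91,0, 0.5,3,-2,-91,0, 0,3,-2,-91,0, 0,3,-2,-91,0, 0,3,-2,-91,0, 0,3,-2,-91,0, 0,3,-2,-91,0]' 60; python3 - <<'E'
from h import *
m=manip.sense();print(m['t'],m['tcp_pos'],m['force'],m['finger_gap']*85)
E
python3 -m crank '[0,-3,0.2,1,0, 0,-10,0.6,1,0, 0,-20,1.2,1,0, 0,-30,1.8,1,0, 0,-40,2.4,1,0, 0,-50,3,1,0, 0,-55,3.3,1,0]'; python3 -m crank '[0,-10,0.6,0,0, 0,-20,1.2,0,0, 0,-30,1.8,0,0, 0,-40,2.4,0,0, 0,-50,3,0,0, 0,-55,3.3,0,0, 0,-55,3.3,0,0]';python3 - <<'E'
from h import *
s=snap('side','s27.png')
b=cv2.imread('pics/s27.png')
cv2.imwrite('pics/s27z.png',cv2.resize(b[140:290,240:400],None,fx=4,fy=4,interpolation=cv2.INTER_CUBIC))
E
```

```text
t: 40.25
tcp_pos: [0.5, -0.0579, 0.0409]
tool_rot: [0.021, 0.706, -0.022, 0.707]
force: [-3.2, -5.1, 6.4]
finger_gap: 0.306
40.25 [ 0.50000662 -0.05790244  0.04087092] [-3.2395746  -5.13809136  6.42959198] 26.043119862000264
t: 41.12
tcp_pos: [0.4454, -0.0543, 0.0411]
tool_rot: [0.022, 0.706, -0.022, 0.708]
force: [4.1, -3.2, 1.0]
finger_gap: 0.308
t: 42.0
tcp_pos: [0.388, -0.0502, 0.0408]
tool_rot: [0.022, 0.708, -0.021, 0.706]
force: [-2.2, -1.7, 4.0]
finger_gap: 0.304
```

View pics/s27z.png

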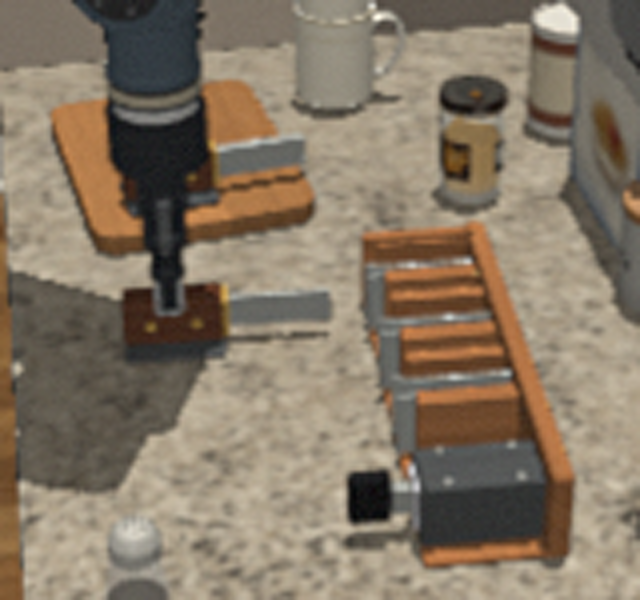

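```bash
python3 -m crank '[0,0,0,40,0, 0,0,0,80,0, 0,15,30,100,0.06, 0,25,80,100,0.12, 0,25,130,100,0.18, 0,15,180,100,0.18, 0,5,230,100,0.18, 0,-8,278,100,0.18, 0,-8,278,100,0.18, 0,-8,278,100,0.18]'; python3 - <<'E'
from h import *
m=manip.sense();print(m['t'],m['tcp_pos'],m['force'],m['finger_gap']*85,R.from_quat(m['tool_rot']).as_matrix()[:,1])
s=snap('side','s28.png')
b=cv2.imread('pics/s28.png')
cv2.imwrite('pics/s28z.png',cv2.resize(b[110:230,220:340],None,fx=5,fy=5,interpolation=cv2.INTER_CUBIC))
E
```

```text
t: 43.3
tcp_pos: [0.381, 0.2271, 0.1404]
tool_rot: [-0.043, 0.706, 0.042, 0.705]
force: [0.8, -0.2, -0.7]
finger_gap: 0.3
43.3 [0.38104731 0.22709864 0.14042586] [ 0.79187051 -0.18134511 -0.73974361] 25.470125745499857 [-1.20047575e-01  9.92767977e-01 -5.69643802e-04]
```

View pics/s28z.png

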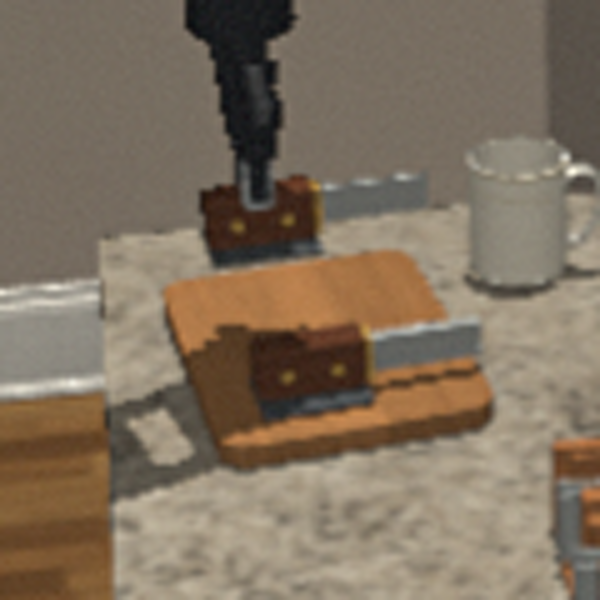

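```bash
python3 -m crank '[0,0,0,-30,0, 0,0,0,-55,0, 0,0,0,-72,0, 0,0,0,-77,0, 0,0,0,-78,0, 0,0,0,-78,0]'; python3 - <<'E'
from h import *
m=manip.sense();print(m['t'],m['tcp_pos'],m['force'],m['finger_gap']*85)
E
```

```text
t: 44.1
tcp_pos: [0.3822, 0.2271, 0.0633]
tool_rot: [-0.042, 0.706, 0.042, 0.706]
force: [1.2, 0.8, -2.2]
finger_gap: 0.305
44.1 [0.38222959 0.22708589 0.06330109] [ 1.22756043  0.81485375 -2.24389211] 25.967470796557365
```

```bash
python3 -m crank '[0,0,0,-1.5,0, 0,0,0,-1.5,0, 0.5,0,0,-1.5,0, 0.5,0,0,-1.5,0, 0.5,0,0,-1.5,0, 0.5,0,0,30,0, 0.5,0,0,70,0, 0.5,0,0,120,0, 0.5,-50,50,150,0]'; python3 -m crank '[0.5,-30,50,0,0, 0.5,-60,100,0,0, 0.5,-90,150,0,0, 0.5,-120,200,0,0, 0.5,-130,250,0,0, 0.5,-130,280,0,0, 0.5,-130,280,0,0, 0.5,-130,280,0,0]';  python3 - <<'E'
from h import *
m=manip.sense();print(m['t'],m['tcp_pos'],m['force'])
s=snap('side','s30.png')
b=cv2.imread('pics/s30.png')
cv2.imwrite('pics/s30z.png',cv2.resize(b[140:290,240:400],None,fx=4,fy=4,interpolation=cv2.INTER_CUBIC))
b=cv2.cvtColor(viewer.snapshot('top')['img'],cv2.COLOR_RGB2BGR);cv2.imwrite('pics/t30z.png',cv2.resize(b[125:265,205:445],None,fx=3.3,fy=3.3,interpolation=cv2.INTER_CUBIC))
E
```

```text
t: 45.22
tcp_pos: [0.3451, 0.2681, 0.21]
tool_rot: [-0.039, 0.703, 0.041, 0.709]
force: [0.9, 0.8, -0.4]
finger_gap: 0.498
t: 46.22
tcp_pos: [0.2105, 0.5466, 0.2067]
tool_rot: [-0.043, 0.706, 0.041, 0.705]
force: [0.6, 0.2, -0.3]
finger_gap: 0.501
46.225 [0.21048563 0.54663113 0.20665945] [ 0.5872369   0.20220713 -0.27124391]
```

View pics/s30z.png

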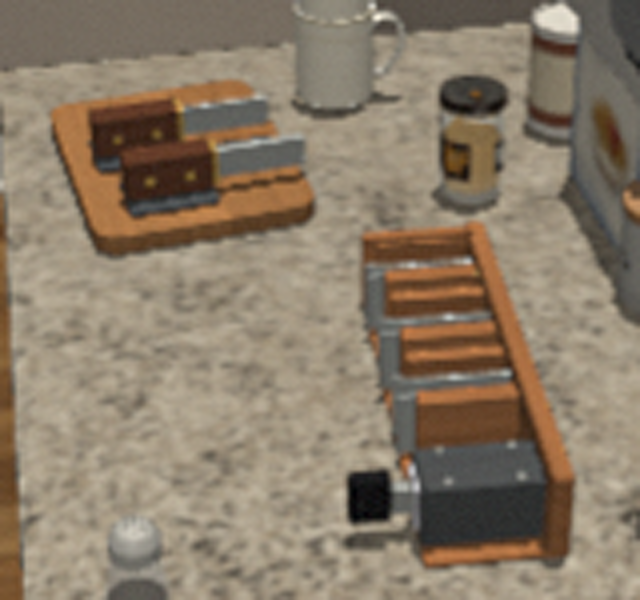

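View pics/t30z.png

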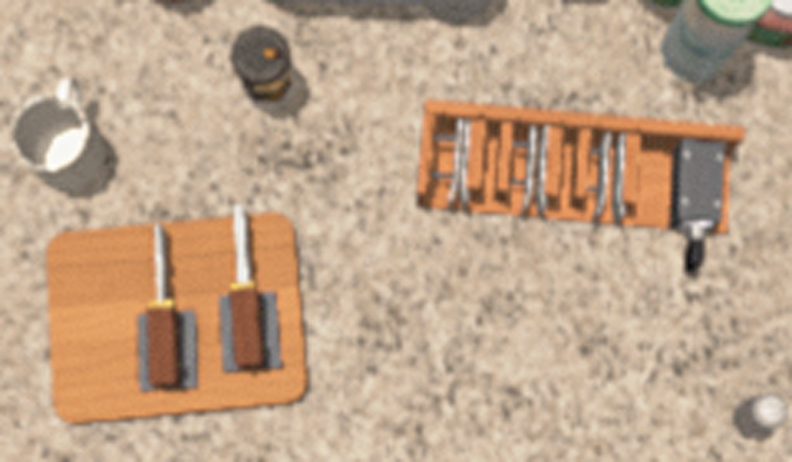

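Both blades stand on the board with their feet fully on it. The tab is home, and the mug, honey jar and salt haven't moved. Handing in.

```bash
python3 -c "
from station import workorder
print(workorder.sign_off())"
```

```text
the job is handed in; nothing more can be done
None
```

The job is done and was handed in at about 46 s of the 210 s allowed.

- **Blades:** Only two were on the board. I took them to be medium and thin. The jaws read 9.4 mm on the medium. The thin I judged from the pictures and its fit in the slot, and never gripped its blade to check.
- **Fit:** The medium went into the middle slot and the thin into the left one. Each dragged at about 3–4 N, and I pushed each until it stopped dead before letting go. The thin blade first showed about 9 N because I was pressing its foot on the worktop; that went away once I raised it.
- **Gauge:** I pulled the tab to about 40 mm, within roughly 1 mm. The tool had travelled 40.0 mm, and the picture gave 39.4–40.7 mm depending on the edge. The spring pulled at about 8 N. I never saw the brass collar level with the mouth; it was simply not showing yet. I held it steady for 3.9 s and brought it home, where its edges match the opening picture.
- **After:** Both blades were drawn out and stand upright on the board, handles fully on it. The last pictures show the dock empty, the tab home and the robot clear. By eye, the mug, salt shaker and honey jar had not moved.

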